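# Mix the paint bottles in the hand-cranked mixer and lock its shaft

### The job

Put every paint bottle on the bench, cap up, into a well of the mixer's carousel, then turn the crank clockwise (as you face the crank end) exactly three full turns. Then take the lock pin from its stand, set it in the guide on top of the housing and carry on turning slowly the same way to the first place where the shaft's hidden cross-hole lines up, less than half a turn on, and push the pin fully home through the shaft. With the shaft locked, lift the bottles out and stand them upright in the yellow tray, leaving the pin in and the tape, jar and painting knife alone.

Things in the scene. Friction and masses are not known exactly. Their poses are not given: they have to be found in the camera images.
- mixer: hand-cranked paint mixer, bolted down: dark base, carousel, blue bearing housing, crank; origin under the housing end of its base. Its z is up, x points across the shaft away from the robot, y along the shaft from the crank to the carousel. In the housing, out of sight, lies the horizontal steel shaft, 44 mm thick, its axis 115 mm above the bench, turned by the crank
- guide_mouth (a point): centre of the mouth of the vertical guide hole (11.5 mm wide, 28 mm deep) in the housing's aluminium top, 165.5 mm above the bench, right over the shaft; axes as the mixer's. A pin stood in it rests on the shaft, its collar about 54 mm above the mouth, and sinks under its own weight as the cross-hole comes under it; once it is in, the crank is blocked
- shaft_axis (a point): point on the shaft's axis (axes as the mixer's) about which the middle of the crank handle goes round at 60 mm radius in the upright x-z plane. A 12 mm cross-hole, chamfered 2.5 mm, goes right through the shaft under the guide, so it comes round every half turn; its angle to the crank differs from start to start and cannot be seen; the first place is 0.7 to 2.2 rad past three turns
- handle_mid (a point): where to hold the crank handle: a level black sleeve, 20 mm thick and 95 mm long, parallel to the shaft, that spins freely on its axle, so it can be held in a fixed grip all the way round. This point is on its axis, 52 mm out from the flat steel crank arm and 43 mm from the free end
- crank (a joint): angle of the crank in rad: 0 as found, with the handle straight up, and growing without limit (2 pi a turn) as it is turned clockwise for someone facing the crank end (the handle goes from the top away from the robot, then down). Stiff enough to stay where it is left (about 2.5 N at the handle)
- carousel_mid (a point): centre of the top of the grey square carousel (140 x 140 x 40 mm, top 82 mm above the bench), which turns with the crank, one turn a turn, about the vertical axis through this point (anticlockwise from above as the crank angle grows)
- well0 (a point): centre of the floor of bottle well 0 in the carousel: 42 mm wide, 32 mm deep, floor 50 mm above the bench. The four wells lie 59 mm from the carousel's centre, 84 mm apart
- well1 (a point): centre of the floor of bottle well 1 in the carousel: 42 mm wide, 32 mm deep, floor 50 mm above the bench. The four wells lie 59 mm from the carousel's centre, 84 mm apart
- well2 (a point): centre of the floor of bottle well 2 in the carousel: 42 mm wide, 32 mm deep, floor 50 mm above the bench. The four wells lie 59 mm from the carousel's centre, 84 mm apart
- well3 (a point): centre of the floor of bottle well 3 in the carousel: 42 mm wide, 32 mm deep, floor 50 mm above the bench. The four wells lie 59 mm from the carousel's centre, 84 mm apart
- pin_collar (a point): underside of the collar of the lock pin, on its axis; z runs up the pin. Below: a 10 mm steel stem 82 mm long with a 4 mm tapered tip; above: the collar, 26 mm wide and 6 mm high, then a red grip 22 mm thick and 42 mm high, its top 48 mm above this point. 140 g. Fully home in the mixer, the collar sits on the mouth of the guide
- pin_grip (a point): middle of the red grip of the lock pin, 28 mm above the underside of the collar. The pin starts upright in a fixed wooden stand (56 x 56 mm, 85 mm high), hanging by its collar in a 14 mm hole right through the stand
- bottle_red_mid (a point): centre, half-way up, of the paint bottle with the red cap and band: white, 90 mm high, body 36 mm wide and 60 mm high, then a red cap 34 mm wide and 30 mm high; its z points to the cap; about 130 g. Starts upright on the bench; may be absent
- bottle_blue_mid (a point): centre, half-way up, of the paint bottle with the blue cap and band: white, 90 mm high, body 36 mm wide and 60 mm high, then a blue cap 34 mm wide and 30 mm high; its z points to the cap; about 130 g. Starts upright on the bench; may be absent
- bottle_yellow_mid (a point): centre, half-way up, of the paint bottle with the yellow cap and band: white, 90 mm high, body 36 mm wide and 60 mm high, then a yellow cap 34 mm wide and 30 mm high; its z points to the cap; about 130 g. Starts upright on the bench; may be absent
- bottle_green_mid (a point): centre, half-way up, of the paint bottle with the green cap and band: white, 90 mm high, body 36 mm wide and 60 mm high, then a green cap 34 mm wide and 30 mm high; its z points to the cap; about 130 g. Starts upright on the bench; may be absent
- tray: shallow yellow tray, fixed, 180 x 190 mm (x, y), rim 22 mm and floor 5 mm above the bench, walls 5 mm; origin under its centre
- tape: bystander: loose cardboard-coloured roll of tape, 90 mm wide, 24 mm high
- glue_jar: bystander: loose amber jar, 85 mm high
- knife: bystander: loose painting knife, 160 mm long
There are look-alikes about, which are no part of the job. There is more than one size of the part that bears bottle_green_mid; the job needs the middle-sized.

How it is judged:
On the way, in this order (a step that is already met when the one before it is completed fails the run):
1. all bottles stand in wells of the carousel, the crank not yet turned (within 0.6 rad of where it was) (horizontal distance between each of bottle_red_mid, bottle_blue_mid, bottle_yellow_mid, bottle_green_mid and carousel_mid below 0.072 m and height (world z) of bottle_red_mid between 0.085 and 0.102 m and angle between each of bottle_red_mid, bottle_blue_mid, bottle_yellow_mid, bottle_green_mid's own z axis and vertical below 0.25 rad and height (world z) of bottle_blue_mid between 0.085 and 0.102 m and height (world z) of bottle_yellow_mid between 0.085 and 0.102 m and height (world z) of bottle_green_mid between 0.085 and 0.102 m and value of joint crank between -0.6 and 0.6 rad), for 0.2 s.
2. the crank has been turned three turns (to within 0.25 rad or further), the bottles still in their wells (horizontal distance between each of bottle_red_mid, bottle_blue_mid, bottle_yellow_mid, bottle_green_mid and carousel_mid below 0.072 m and height (world z) of bottle_red_mid between 0.085 and 0.102 m and angle between each of bottle_red_mid, bottle_blue_mid, bottle_yellow_mid, bottle_green_mid's own z axis and vertical below 0.25 rad and height (world z) of bottle_blue_mid between 0.085 and 0.102 m and height (world z) of bottle_yellow_mid between 0.085 and 0.102 m and height (world z) of bottle_green_mid between 0.085 and 0.102 m and value of joint crank above 18.5996 rad), for 0.1 s.
3. the pin is fully home through the shaft (collar within 5 mm of the guide's mouth) at the first place after three turns, the bottles still in their wells (horizontal distance between each of bottle_red_mid, bottle_blue_mid, bottle_yellow_mid, bottle_green_mid and carousel_mid below 0.072 m and height (world z) of bottle_red_mid between 0.085 and 0.102 m and angle between each of bottle_red_mid, bottle_blue_mid, bottle_yellow_mid, bottle_green_mid's own z axis and vertical below 0.25 rad and height (world z) of bottle_blue_mid between 0.085 and 0.102 m and height (world z) of bottle_yellow_mid between 0.085 and 0.102 m and height (world z) of bottle_green_mid between 0.085 and 0.102 m and height (world z) of pin_collar between 0.16 and 0.1705 m and horizontal distance between pin_collar and guide_mouth below 0.004 m and angle between pin_collar's own z axis and vertical below 0.1 rad and value of joint crank between 19.2496 and 21.4496 rad), for 0.3 s.
At the end, for the whole second after the job is handed in: Every bottle stands upright (within 0.15 rad) on the floor of the yellow tray; the pin is through the shaft, its collar within 5 mm of the guide's mouth, upright and centred within 4 mm; the crank stands between 0.4 and 2.6 rad past three full turns (x of bottle_red_mid in the frame of tray between -0.08 and 0.08 m and y of bottle_red_mid in the frame of tray between -0.085 and 0.085 m and height (world z) of bottle_red_mid between 0.04 and 0.058 m and angle between each of bottle_red_mid, bottle_blue_mid, bottle_yellow_mid, bottle_green_mid's own z axis and vertical below 0.15 rad and x of bottle_blue_mid in the frame of tray between -0.08 and 0.08 m and y of bottle_blue_mid in the frame of tray between -0.085 and 0.085 m and height (world z) of bottle_blue_mid between 0.04 and 0.058 m and x of bottle_yellow_mid in the frame of tray between -0.08 and 0.08 m and y of bottle_yellow_mid in the frame of tray between -0.085 and 0.085 m and height (world z) of bottle_yellow_mid between 0.04 and 0.058 m and x of bottle_green_mid in the frame of tray between -0.08 and 0.08 m and y of bottle_green_mid in the frame of tray between -0.085 and 0.085 m and height (world z) of bottle_green_mid between 0.04 and 0.058 m and height (world z) of pin_collar between 0.16 and 0.1705 m and horizontal distance between pin_collar and guide_mouth below 0.004 m and angle between pin_collar's own z axis and vertical below 0.1 rad and value of joint crank between 19.2496 and 21.4496 rad); the robot touches nothing.
It fails at once if the crank is turned half a turn or more past the three turns (more than 2.9 rad) (value of joint crank above 21.7496 rad).
It fails at once if the crank is turned backwards from where it was found (more than 0.8 rad) (value of joint crank below -0.8 rad).
It fails at once if the tape, the jar or the painting knife is moved more than 40 mm (distance of any of tape, glue_jar, knife from where it was at the start of the episode above 0.04 m).
Of bottle_red, bottle_blue, bottle_yellow, bottle_green only 2 to 3 are there at a start; the rules pass over those that are not, and their reading is None.
At some moment in a run one of bottle_red, bottle_blue, bottle_yellow, bottle_green may be knocked a few centimetres aside while the robot is not near it.
It also fails if it takes over 210 s, if anything falls off the work surface, if the arm or the gripper's body presses on something with over 40 N, if the wrist force passes 120 N, or if a joint passes its speed limit or range.

### The arm

A 7-joint arm with a two-finger parallel gripper is mounted at the origin on the work surface. World frame = base frame: x ahead of the robot, y to its left, z up, the work surface at z = 0. Lengths are in m, angles in rad, forces in N, time in s.
With the tool pointing down it reaches from about 0.4 to 0.85 m from the base axis. Payload 10.4 kg.
Tool frame: the origin (TCP) lies midway between the tips of the shut fingers; the grasp point (between the pads) lies 19 mm behind it (r.grasp_offset is the distance from the TCP to the grasp point, in m); z points along the fingers, y is the line along which they close (so a half turn about z gives the same grasp; the last joint's range is limited). The gripper opens to 87 mm and grips with 3 to 60 N. Pads are 19 mm wide; open, the fingers measure 117 mm over their backs; the gripper's body (75 mm by 190 mm) begins 51 mm behind the grasp point.
Start: joints at [-0.023, 0.332, -0.065, 1.46, 0.022, 1.35, -0.088], TCP at [0.625, 0, 0.223] pointing down, gripper open.
Joint ranges: [-2.6, 2.6], [-0.5, 2.12], [-1.47, 1.34], [0.16, 2.42], [-1.27, 4.41], [0.06, 2.06], [-2.6, 2.6]. Speed limits (rad/s): [2.22, 2.22, 2.79, 2.79, 3.14, 3.14, 3.14].

### API

Orientations are given as a unit quaternion [x, y, z, w].
In Python, from bench import r gives the robot as it stands.
- The arm moves only by the tool drive_tool, never from a script. Its argument "moves" is a list that holds one entry, the list of rows, each a list of 7 numbers: the shift along the tool's x, y, z in m, then the turn, a rotation vector about the tool's x, y, z in rad, then the opening, from 0 (shut) to 1 (fully open). In form: [[[tx, ty, tz, ax, ay, az, jaw], ...]]. A call has 1 to 10 rows; each row shifts and turns the commanded pose from where the row before left it, along the tool's axes as they then stand; what a row does not reach is not made up. A row lasts 1/10 s, in which the tool goes at most 50 mm and 8.59 degrees, less where a joint would pass 70% of its speed; a pose out of reach is approached as far as the arm can. A call is refused whole if a number of a shift passes 0.05 or a number of a turn 0.15, either way. A call with a gripper value outside its range is refused whole. The fingers move at their own pace and stop on an object; "squeeze" is the grip in N (left out, the last holds). Time passes only in rows, so rows that do not move let the fingers close. It gives the time, the measured TCP pose, the force, the opening and the grip force at its end, in the units of the state.
- r.read_state(): the state, without advancing time (a new reading comes with each control period).
- r.camera(name): name is "scene" or "side" or "wrist"; returns the picture (480x640x3 uint8, red, green, blue); there is no depth.
- r.camera_info(name): a dict with "mtx" (3x3 intrinsics, pixels), "rvec" (rotation vector, rad) and "tvec" (3), from world to camera coordinates, as OpenCV has them; the wrist camera has in their place "T_tool_cam" (4x4, takes a point from camera to tool coordinates, whose origin is the TCP and whose axes are the flange's). Camera axes: x right, y down, z forward; pixel columns grow to the right and rows downward; lengths in m; the calibration is good to about 2 mm. A picture is of the moment at which its call begins: read the wrist's pose just before it. camera_info takes no time and is no camera call.
- r.close_job(): hands the job in; it is judged then, once.
Trained networks look in the newest picture that a camera, given by its name, has taken for a name from the list of things; names that differ only in an ending like _2 or _b are one class to them, and where a whole thing is asked for, a point or a joint stands for the part that bears it (a point fixed in the world has none). Each returns a list of dicts, best first, with "conf" (0 to 1); they miss things now and then, are a little off and sometimes report something else, mostly with a low value. They report only what shows in the picture. A call takes as long as a camera call. They do not tell look-alikes from the thing itself.
- r.find_in(camera, query): "bbox" ([left, top, right, bottom] in pixels, round what is visible of it).
- r.place_of(camera, query): "at" ([column, row] in pixels: a listed point, or the origin of a listed thing).
The state is a dict: "time": time; "joint_positions": joint angles; "joint_vel": joint speeds; "joint_torque": joint torques, N m; "ee_pos": TCP position; "eef_rot": TCP orientation; "ft_force": force on the tool from outside, world axes, zero at the start; "torque": the same for the moment, N m; "width": finger opening in m; "grip_force": force on a finger pad.
Only numpy, scipy, OpenCV 4.12 (cv2) and the standard library are available. Lean on these libraries where they do the work, as an engineer would, in place of code of your own. Each camera call takes 0.05 s, during which the arm holds its last target. There are 200 camera calls.

## Working session

There is one attempt and no reset: what is moved stays moved. The work goes in short steps, Python scripts to look and compute and a tool call to move; the robot and the scene stay as the last step left them, time stands still between calls to the robot, and variables do not carry over. Pictures are saved under pics/ and viewed, at most 17 in all, crops included, and the job is handed in when it is done.

Besides the shell and the picture viewer there is one more tool, called after ">>>" as name(argument=value, ...) on one line, values as JSON. drive_tool: Moves the arm, as the interface text tells. Its arguments: {"type":"object","properties":{"moves":{"type":"array"},"squeeze":{"type":"number"}},"required":["moves"]}

```bash
ls; mkdir -p pics
cat > h.py <<'E'
import numpy as np, cv2, sys
from bench import r
from scipy.spatial.transform import Rotation as R
def cam(name):
    i=r.camera_info(name); K=np.array(i["mtx"],float)
    if "T_tool_cam" in i:
        s=r.read_state(); T=np.eye(4); T[:3,:3]=R.from_quat(s["eef_rot"]).as_matrix(); T[:3,3]=s["ee_pos"]
        T=T@np.array(i["T_tool_cam"]); return K,T[:3,:3],T[:3,3]
    Rm=cv2.Rodrigues(np.array(i["rvec"],float))[0]; t=np.array(i["tvec"],float).ravel()
    return K,Rm.T,-Rm.T@t
def ray(name,px):
    K,Rm,c=cam(name); d=Rm@np.linalg.solve(K,[px[0],px[1],1]); return c,d
def atz(name,px,z):
    c,d=ray(name,px); return c+d*(z-c[2])/d[2]
def tri(obs):
    A=np.zeros((3,3));b=np.zeros(3)
    for c,d in obs:
        d=d/np.linalg.norm(d);P=np.eye(3)-np.outer(d,d);A+=P;b+=P@c
    x=np.linalg.solve(A,b); return x
def proj(name,X):
    K,Rm,c=cam(name); p=K@(Rm.T@(np.array(X)-c)); return p[:2]/p[2]
def snap(name,f):
    im=r.camera(name); cv2.imwrite("pics/"+f,im[:,:,::-1]); return im
E
python3 - <<'E'
from h import *
print(r.read_state())
for c in("scene","side"):
    snap(c,c+"0.png")
    print(c, cam(c)[2].round(3))
    for q,z in [("guide_mouth",.1655),("handle_mid",.175),("carousel_mid",.082),("well0",.05),("well1",.05),("well2",.05),("well3",.05),("pin_collar",.085),("bottle_red_mid",.045),("bottle_blue_mid",.045),("bottle_yellow_mid",.045),("bottle_green_mid",.045),("tray",0),("mixer",0),("tape",0),("glue_jar",0),("knife",0)]:
        print(q,[(round(o["conf"],2),np.round(o["at"]).astype(int).tolist(),atz(c,o["at"],z)[:2].round(3).tolist()) for o in r.place_of(c,q)[:4]])
E
```

```text
pics
{'time': 0.0, 'joint_positions': array([-0.02260346,  0.33287886, -0.06469   ,  1.46094213,  0.0215929 ,
        1.34990998, -0.08847315]), 'joint_vel': array([ 8.33266546e-04,  1.24442328e-03, -1.35817514e-04,  1.24683949e-04,
       -6.09598845e-05,  7.65538031e-05,  1.00851742e-03]), 'joint_torque': array([-1.20520472e-04, -6.23245955e+01,  2.44190963e-02, -3.89891267e+01,
       -6.13984605e-02,  3.97891912e-02,  1.87085252e-04]), 'ee_pos': array([ 6.24607412e-01, -7.84184302e-06,  2.21749172e-01]), 'eef_rot': array([ 7.07092351e-01,  7.07120843e-01, -5.32272248e-04, -4.87200757e-04]), 'ft_force': array([-0.15117982,  0.05176322,  0.67999258]), 'torque': array([0.00263684, 0.00808185, 0.03736746]), 'grip_force': 0.0, 'width': 0.08683423253384509}
scene [1.254 0.365 0.852]
guide_mouth [(0.56, [269, 229], [0.627, -0.043]), (0.27, [210, 196], [0.596, -0.202])]
handle_mid [(0.73, [210, 196], [0.608, -0.195]), (0.27, [326, 272], [0.684, 0.11])]
carousel_mid [(0.74, [331, 279], [0.617, 0.092])]
well0 [(0.92, [325, 270], [0.576, 0.059]), (0.86, [362, 288], [0.584, 0.146]), (0.71, [
[... 1728 characters left out ...]
.046]), (0.8, [305, 283], [0.573, 0.072]), (0.66, [248, 298], [0.664, 0.136])]
pin_collar [(0.51, [384, 260], [0.429, 0.012])]
bottle_red_mid [(0.44, [213, 282], [0.754, 0.101]), (0.31, [421, 361], [0.343, 0.216])]
bottle_blue_mid [(0.93, [331, 385], [0.469, 0.291])]
bottle_yellow_mid [(0.37, [305, 269], [0.587, 0.02])]
bottle_green_mid [(0.91, [274, 412], [0.537, 0.354]), (0.7, [226, 365], [0.639, 0.291]), (0.56, [282, 372], [0.548, 0.283])]
tray [(0.75, [379, 210], [0.483, -0.34])]
mixer [(0.75, [307, 268], [0.604, -0.043])]
tape [(0.7, [420, 365], [0.343, 0.182])]
glue_jar [(0.56, [214, 284], [0.782, 0.056]), (0.49, [416, 250], [0.372, -0.165])]
knife [(0.55, [414, 249], [0.378, -0.169])]
```

View pics/scene0.png

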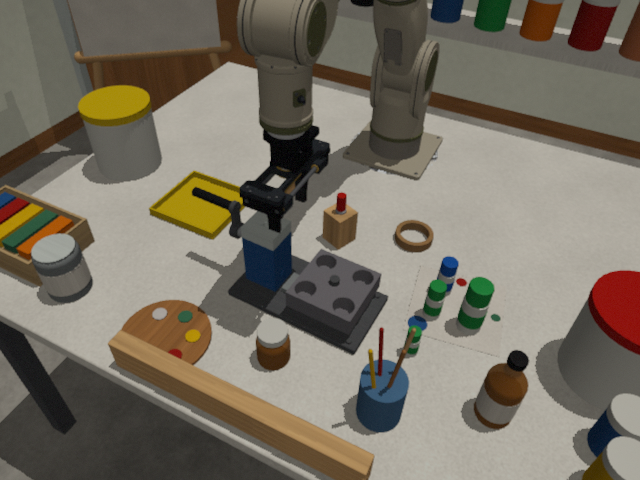

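View pics/side0.png

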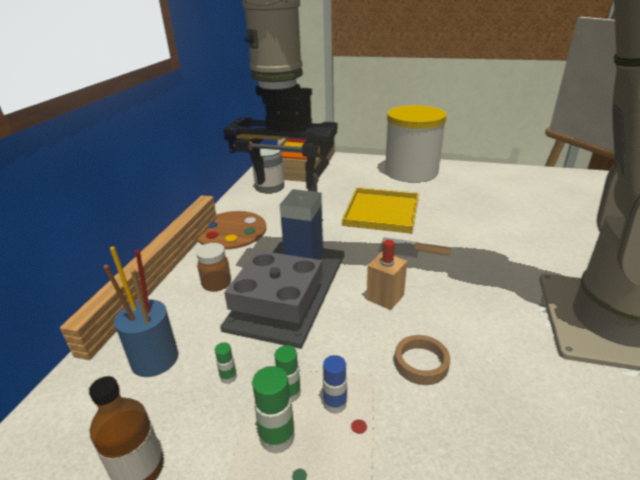

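The scene shows the blue bottle at about (447,275) and three greens: middle-sized at (434,300), large at (476,305) and small at (412,340). No red or yellow bottle shows. The mixer is nearly square to the world axes, the pin stand is at (340,225) and the tray at (205,203). I'll go above the blue and middle green bottles.

>>> drive_tool(moves=[[[0.046,-0.02,-0.015,0,0,0,1],[0.046,-0.02,-0.015,0,0,0,1],[0.046,-0.02,-0.015,0,0,0,1],[0.046,-0.02,-0.015,0,0,0,1],[0.046,-0.02,-0.015,0,0,0,1],[0.046,-0.02,-0.015,0,0,0,1],[0,0,0,0,0,0,1],[0,0,0,0,0,0,1],[0,0,0,0,0,0,1]]])

```text
time: 2.7
ee_pos: [0.511, 0.2623, 0.3081]
eef_rot: [0.708, 0.707, -0.0, 0.0]
ft_force: [0.6, 0.1, -0.6]
width: 0.0873
grip_force: 0.0
```

```bash
cat > look.py <<'E'
from h import *
# usage: look.py cam file query:z ...
c=sys.argv[1]; s=r.read_state(); print(s["ee_pos"].round(4),s["eef_rot"].round(3),"F",s["ft_force"].round(1),"w",round(s["width"],4),"t",round(s["time"],1))
if sys.argv[2]=="-": r.camera(c)
else: snap(c,sys.argv[2])
for a in sys.argv[3:]:
    q,z=a.split(":")
    print(q,[(round(o["conf"],2),np.round(o["at"]).astype(int).tolist(),atz(c,o["at"],float(z))[:2].round(4).tolist()) for o in r.place_of(c,q)[:5]])
E
python3 look.py wrist w1.png bottle_blue_mid:.045 bottle_green_mid:.045; python3 -c "
from h import *
print(cam('wrist'))
for q in ('bottle_blue_mid','bottle_green_mid'): print([(o['conf'],np.round(o['bbox'])) for o in r.find_in('wrist',q)])"
```

```text
[0.511  0.2623 0.3081] [ 0.708  0.707 -0.     0.   ] F [ 0.6  0.1 -0.6] w 0.0873 t 2.7
bottle_blue_mid [(0.92, [275, 177], [0.4681, 0.2902])]
bottle_green_mid [(0.9, [346, 179], [0.5381, 0.2881]), (0.89, [452, 185], [0.6445, 0.2818])]
(array([[422.43267351,   0.        , 319.6312135 ],
       [  0.        , 422.43267351, 243.36635517],
       [  0.        ,   0.        ,   1.        ]]), array([[ 9.99994881e-01, -2.93513768e-03, -1.27392005e-03],
       [-3.15736547e-03, -9.69721133e-01, -2.44194504e-01],
       [-5.18602708e-04,  2.44197277e-01, -9.69725436e-01]]), array([0.51248205, 0.32868169, 0.46968359]))
[(0.79, array([252., 156., 293., 201.]))]
[(0.95, array([330., 160., 369., 202.])), (0.86, array([316.,  60., 377., 127.])), (0.17, array([253., 158., 295., 201.]))]
```

>>> drive_tool(moves=[[[0.014,-0.021,0.02,0,0,0,0.6],[0.014,-0.022,0.02,0,0,0,0.6],[0,0,0.03,0,0,0,0.6],[0,0,0.03,0,0,0,0.6],[0,0,0.03,0,0,0,0.6],[0,0,0.03,0,0,0,0.6],[0,0,0,0,0,0,0.6],[0,0,0,0,0,0,0.6]]])

```text
time: 3.75
ee_pos: [0.4676, 0.2914, 0.1491]
eef_rot: [0.707, 0.707, -0.0, -0.0]
ft_force: [0.5, -0.3, 0.4]
width: 0.0526
grip_force: 0.0
```

```bash
python3 look.py wrist w2.png bottle_blue_mid:.045 bottle_green_mid:.045
```

```text
[0.4676 0.2914 0.1491] [ 0.707  0.707 -0.    -0.   ] F [ 0.5 -0.3  0.4] w 0.0526 t 3.8
bottle_blue_mid [(0.71, [317, 244], [0.4679, 0.2913])]
bottle_green_mid [(0.83, [431, 249], [0.5425, 0.2879]), (0.74, [582, 257], [0.6426, 0.2822])]
```

View pics/w2.png

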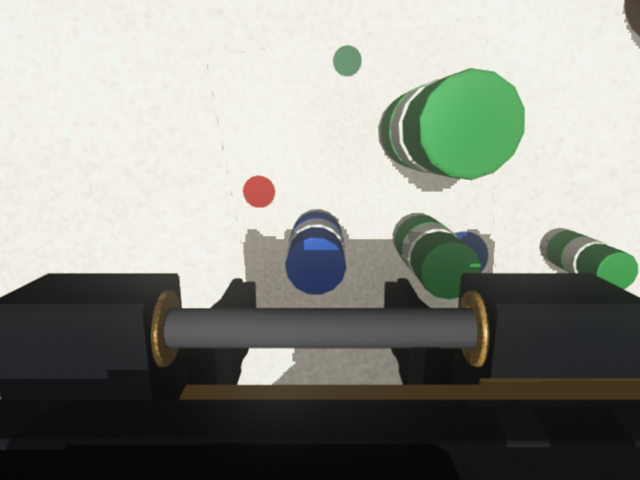

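The blue bottle at (316,250) is centred between the fingers. The middle green at (440,260) and the large green at (460,125) are clear of them. I'll descend and grip.

>>> drive_tool(moves=[[[0,0,0.03,0,0,0,0.6],[0,0,0.03,0,0,0,0.6],[0,0,0.028,0,0,0,0.6],[0,0,0,0,0,0,0.6],[0,0,0,0,0,0,0.2],[0,0,0,0,0,0,0.2],[0,0,0,0,0,0,0.2],[0,0,0,0,0,0,0.2],[0,0,0,0,0,0,0.2]]], squeeze=20)

```text
time: 4.8
ee_pos: [0.4682, 0.2924, 0.0621]
eef_rot: [0.707, 0.707, 0.001, 0.0]
ft_force: [-1.2, 0.4, 6.6]
width: 0.0337
grip_force: 19.7
```

>>> drive_tool(moves=[[[0,0,-0.04,0,0,0,0.2],[0,0,-0.05,0,0,0,0.2],[0,0,-0.05,0,0,0,0.2],[-0.03,0.022,0,0,0,0,0.2],[-0.03,0.022,0,0,0,0,0.2],[-0.03,0.022,0,0,0,0,0.2],[-0.03,0.022,0,0,0,0,0.2],[-0.03,0.022,0,0,0,0,0.2],[0,0,0,0,0,0,0.2],[0,0,0,0,0,0,0.2]]])

```text
time: 5.8
ee_pos: [0.5776, 0.1409, 0.2006]
eef_rot: [0.708, 0.706, -0.0, -0.0]
ft_force: [-0.8, 1.2, -2.7]
width: 0.0337
grip_force: 19.7
```

```bash
python3 look.py wrist w3.png well0:.05 carousel_mid:.082; python3 look.py side s3.png well0:.05 carousel_mid:.082;python3 look.py scene c3.png well0:.05 carousel_mid:.082
```

```text
[0.5776 0.1409 0.2006] [ 0.708  0.706 -0.    -0.   ] F [-0.8  1.2 -2.7] w 0.0337 t 5.8
well0 [(0.59, [432, 229], [0.6626, 0.1419])]
carousel_mid [(0.83, [382, 290], [0.6223, 0.1049])]
[0.5768 0.143  0.2007] [ 0.706  0.708  0.    -0.   ] F [ 0.2 -0.1 -2.5] w 0.0337 t 6.0
well0 [(0.98, [248, 298], [0.6631, 0.1386]), (0.81, [289, 305], [0.5826, 0.1403]), (0.71, [305, 281], [0.574, 0.0643]), (0.6, [265, 272], [0.6611, 0.0524]), (0.17, [389, 262], [0.4225, -0.0326])]
carousel_mid [(0.94, [275, 273], [0.6236, 0.0945])]
[0.577  0.1426 0.2007] [ 0.707  0.708  0.    -0.   ] F [ 0.4 -0.7 -0.8] w 0.0338 t 6.1
well0 [(0.98, [340, 312], [0.6609, 0.1326]), (0.69, [329, 271], [0.5743, 0.066]), (0.58, [360, 289], [0.589, 0.1449]), (0.55, [305, 301], [0.6677, 0.0589])]
carousel_mid [(0.82, [332, 278], [0.6145, 0.0925])]
```

View pics/w3.png

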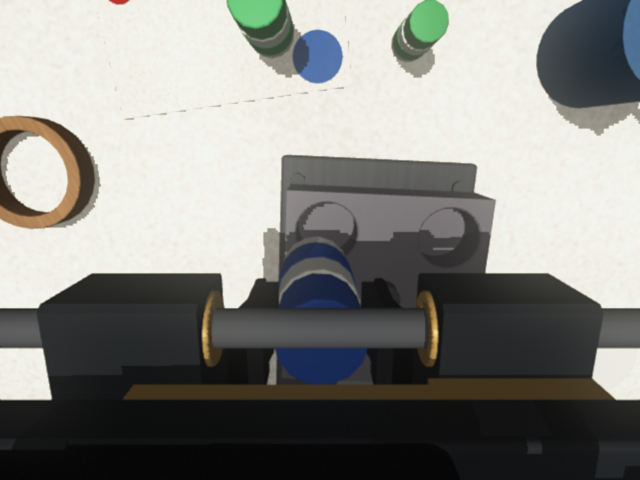

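Run:
```python
from h import *
for c in("wrist","side","scene"):
    print(r.read_state()["ee_pos"].round(4)); r.camera(c)
    for o in r.find_in(c,"well0")[:5]:
        b=o["bbox"]; print(c,round(o["conf"],2),np.round(b,1),atz(c,[(b[0]+b[2])/2,(b[1]+b[3])/2],.082)[:2].round(4))
```

```text
[0.5772 0.142  0.2006]
wrist 0.69 [280.5 184.5 497.6 385.8] [0.6272 0.1076]
[0.5773 0.1418 0.2005]
side 0.96 [223.3 251.5 324.3 327.4] [0.6092 0.1402]
[0.5774 0.1417 0.2005]
scene 0.87 [287.9 249.8 380.2 334.8] [0.6465 0.1116]
```

The wells' rims show at about (328,229) and (449,237). The one nearer the robot is then at about (0.583, 0.145), with the mixer turned about -0.05 to -0.07 rad. I'll bring the bottle over it and go down.

>>> drive_tool(moves=[[[0.003,0.006,0.025,0,0,0,0.2],[0,0,0.027,0,0,0,0.2],[0,0,0,0,0,0,0.2],[0,0,0.006,0,0,0,0.2],[0,0,0.006,0,0,0,0.2],[0,0,0,0,0,0,0.2]]])

```text
time: 7.15
ee_pos: [0.5834, 0.1446, 0.1366]
eef_rot: [0.707, 0.707, 0.0, 0.0]
ft_force: [0.8, 0.2, -1.0]
width: 0.0336
grip_force: 19.7
```

```bash
python3 look.py side s4.png; python3 -c "
from h import *
a=cv2.imread('pics/s4.png')[220:370,180:380]; cv2.imwrite('pics/s4c.png',cv2.resize(a,None,fx=4,fy=4)[:600])"
```

```text
[0.5834 0.1446 0.1366] [0.707 0.707 0.    0.   ] F [ 0.8  0.2 -1. ] w 0.0336 t 7.2
```

View pics/s4c.png

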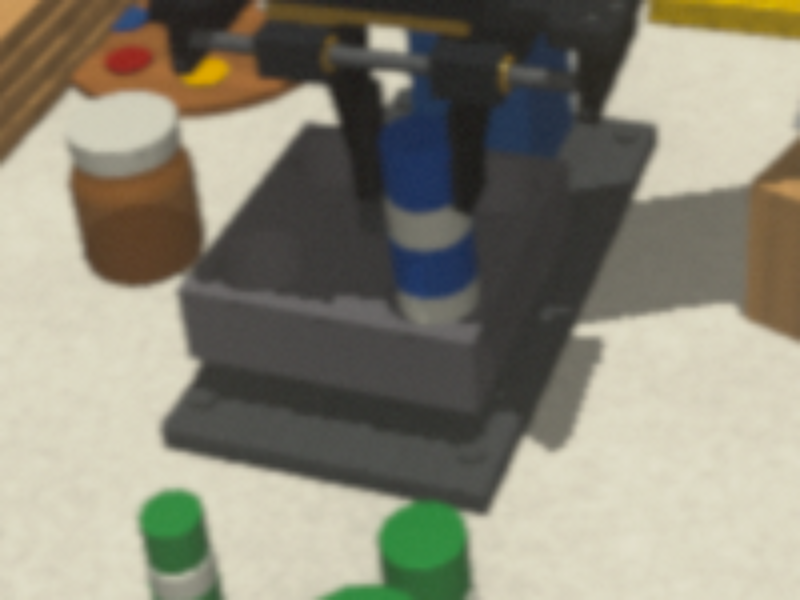

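The crop shows the bottle's foot at about (435,310), inside the rim. There is no force on it at 7 mm below the rim, so it is in the well. I'll lower it to the floor and let go.

>>> drive_tool(moves=[[[0,0,0.008,0,0,0,0.2],[0,0,0.008,0,0,0,0.2],[0,0,0.007,0,0,0,0.2],[0,0,0,0,0,0,0.2],[0,0,0,0,0,0,0.6],[0,0,0,0,0,0,0.6],[0,0,0,0,0,0,0.6],[0,0,-0.04,0,0,0,0.6],[0,0,-0.04,0,0,0,0.6],[0,0,-0.04,0,0,0,0.6]]])

```text
time: 8.2
ee_pos: [0.5833, 0.1445, 0.2353]
eef_rot: [0.707, 0.707, 0.0, 0.0]
ft_force: [0.6, 0.4, -0.3]
width: 0.0523
grip_force: 0.0
```

>>> drive_tool(moves=[[[0.03,-0.008,0,0,0,0,0.6],[0.03,-0.008,0,0,0,0,0.6],[0.03,-0.008,0,0,0,0,0.6],[0.03,-0.008,0,0,0,0,0.6],[0.025,-0.008,0,0,0,0,0.6],[0,0,0.03,0,0,0,0.6],[0,0,0.03,0,0,0,0.6],[0,0,0,0,0,0,0.6],[0,0,0,0,0,0,0.6]]])

```text
time: 9.1
ee_pos: [0.5436, 0.2895, 0.1743]
eef_rot: [0.707, 0.707, -0.0, 0.0]
ft_force: [-0.8, -0.2, 1.0]
width: 0.0523
grip_force: 0.0
```

```bash
python3 look.py wrist w5.png bottle_green_mid:.045; python3 look.py side s5.png bottle_blue_mid:.095 bottle_green_mid:.045
```

```text
[0.5436 0.2895 0.1743] [ 0.707  0.707 -0.     0.   ] F [-0.8 -0.2  1. ] w 0.0523 t 9.1
bottle_green_mid [(0.79, [315, 237], [0.5427, 0.2877]), (0.73, [461, 245], [0.6465, 0.2817])]
[0.5443 0.29   0.1756] [0.707 0.707 0.001 0.   ] F [ 0.5 -0.6  0.9] w 0.0522 t 9.2
bottle_blue_mid [(0.74, [288, 286], [0.5811, 0.1401]), (0.34, [283, 372], [0.5288, 0.3246])]
bottle_green_mid [(0.8, [283, 373], [0.5455, 0.2859]), (0.69, [274, 412], [0.536, 0.3531]), (0.6, [225, 365], [0.6401, 0.2903])]
```

>>> drive_tool(moves=[[[-0.001,0,0.03,0,0,0,0.6],[0,0,0.03,0,0,0,0.6],[0,0,0.03,0,0,0,0.6],[0,0,0.024,0,0,0,0.6],[0,0,0,0,0,0,0.2],[0,0,0,0,0,0,0.2],[0,0,0,0,0,0,0.2],[0,0,0,0,0,0,0.2]]])

```text
time: 10.15
ee_pos: [0.5444, 0.2894, 0.0617]
eef_rot: [0.707, 0.707, 0.002, 0.0]
ft_force: [-1.2, 0.2, 6.2]
width: 0.0338
grip_force: 22.4
```

>>> drive_tool(moves=[[[0,0,-0.04,0,0,0,0.2],[0,0,-0.05,0,0,0,0.2],[0,0,-0.05,0,0,0,0.2],[-0.03,0.024,0,0,0,0,0.2],[-0.03,0.024,0,0,0,0,0.2],[-0.03,0.024,0,0,0,0,0.2],[-0.03,0.024,0,0,0,0,0.2],[-0.03,0.026,0,0,0,0,0.2],[0,0,0,0,0,0,0.2],[0,0,0,0,0,0,0.2]]])

```text
time: 11.15
ee_pos: [0.6659, 0.1375, 0.1999]
eef_rot: [0.708, 0.706, 0.0, 0.0]
ft_force: [-0.1, 1.6, -0.6]
width: 0.0338
grip_force: 21.2
```

```bash
python3 look.py wrist w6.png well0:.05 bottle_blue_mid:.095; python3 look.py side s6.png bottle_blue_mid:.095; python3 look.py scene - bottle_blue_mid:.095 carousel_mid:.082 guide_mouth:.1655 handle_mid:.175
```

```text
[0.6659 0.1375 0.1999] [0.708 0.706 0.    0.   ] F [-0.1  1.6 -0.6] w 0.0338 t 11.2
well0 [(0.71, [318, 226], [0.6651, 0.1418])]
bottle_blue_mid [(0.65, [189, 237], [0.5811, 0.1437])]
[0.6649 0.1401 0.2   ] [ 0.706  0.708  0.    -0.   ] F [ 0.2  0.4 -1.5] w 0.0338 t 11.3
bottle_blue_mid [(0.88, [284, 286], [0.5887, 0.1432])]
[0.6649 0.14   0.1999] [ 0.706  0.708  0.    -0.   ] F [ 0.3 -0.4 -2.7] w 0.0338 t 11.4
bottle_blue_mid [(0.79, [362, 275], [0.5897, 0.1457]), (0.28, [305, 298], [0.6942, 0.0727])]
carousel_mid [(0.9, [332, 280], [0.619, 0.0942]), (0.51, [205, 206], [0.5509, -0.2619])]
guide_mouth [(0.89, [268, 228], [0.6259, -0.0461]), (0.39, [327, 272], [0.675, 0.1072])]
handle_mid [(0.9, [207, 196], [0.6091, -0.1997])]
```

View pics/w6.png

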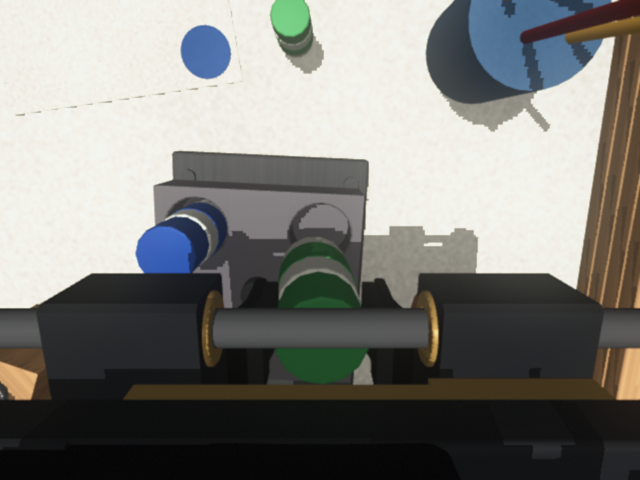

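The target well's rim centre is at (320,231), which puts the well at about (0.667, 0.141). The blue bottle stands in its well at (195,235).

>>> drive_tool(moves=[[[0.0015,0.002,0.025,0,0,0,0.2],[0,0,0.027,0,0,0,0.2],[0,0,0,0,0,0,0.2],[0,0,0.006,0,0,0,0.2],[0,0,0.006,0,0,0,0.2],[0,0,0,0,0,0,0.2]]])

```text
time: 12.25
ee_pos: [0.6674, 0.14, 0.1355]
eef_rot: [0.707, 0.707, -0.0, 0.0]
ft_force: [0.5, 0.4, -1.8]
width: 0.0335
grip_force: 21.8
```

>>> drive_tool(moves=[[[0,0,0.008,0,0,0,0.2],[0,0,0.008,0,0,0,0.2],[0,0,0.006,0,0,0,0.2],[0,0,0,0,0,0,0.2],[0,0,0,0,0,0,0.6],[0,0,0,0,0,0,0.6],[0,0,0,0,0,0,0.6],[0,0,-0.05,0,0,0,0.6],[0,0,-0.05,0,0,0,0.6],[0,0,-0.05,0,0,0,0.6]]])

```text
time: 13.25
ee_pos: [0.6672, 0.14, 0.2658]
eef_rot: [0.707, 0.707, 0.0, 0.0]
ft_force: [1.5, 0.4, 0.3]
width: 0.0515
grip_force: 0.0
```

>>> drive_tool(moves=[[[-0.042,-0.007,0,0,0,0,0.6],[-0.042,-0.007,0,0,0,0,0.6],[-0.042,-0.007,0,0,0,0,0.6],[-0.042,-0.007,0,0,0,0,0.6],[-0.042,-0.007,0,0,0,0,0.6],[-0.042,-0.007,0,0,0,0,0.6],[-0.042,-0.007,0,0,0,0,0.6],[-0.045,-0.007,0,0,0,0,0.6],[0,0,0,0,0,0,0.6],[0,0,0,0,0,0,0.6]]])

```text
time: 14.25
ee_pos: [0.6111, -0.2002, 0.2638]
eef_rot: [0.708, 0.706, 0.0, 0.0]
ft_force: [0.4, 0.9, -0.5]
width: 0.0522
grip_force: 0.0
```

```bash
python3 look.py wrist w7.png handle_mid:.175 guide_mouth:.1655; python3 look.py side s7.png bottle_blue_mid:.095 bottle_green_mid:.095 guide_mouth:.1655; python3 look.py scene - bottle_blue_mid:.095  bottle_green_mid:.095 carousel_mid:.082 guide_mouth:.1655
```

```text
[ 0.6111 -0.2002  0.2638] [0.708 0.706 0.    0.   ] F [ 0.4  0.9 -0.5] w 0.0522 t 14.2
handle_mid [(0.93, [313, 236], [0.6091, -0.1894])]
guide_mouth []
[ 0.6119 -0.1971  0.2637] [ 0.706  0.708  0.    -0.   ] F [ 1.  -0.6  0.2] w 0.0523 t 14.4
bottle_blue_mid [(0.69, [285, 288], [0.5859, 0.1461]), (0.37, [243, 275], [0.6721, 0.1287])]
bottle_green_mid [(0.76, [242, 278], [0.6696, 0.1355]), (0.71, [226, 367], [0.6109, 0.3332]), (0.6, [385, 261], [0.425, 0.0302]), (0.55, [273, 412], [0.5216, 0.387])]
guide_mouth [(0.83, [302, 196], [0.6138, -0.0693])]
[ 0.6117 -0.1978  0.2636] [0.707 0.708 0.    0.   ] F [ 0.2  0.9 -0.5] w 0.052 t 14.6
bottle_blue_mid [(0.72, [359, 273], [0.5875, 0.1381])]
bottle_green_mid [(0.87, [343, 300], [0.6652, 0.1388]), (0.78, [472, 307], [0.5673, 0.3599]), (0.74, [412, 342], [0.6951, 0.285]), (0.46, [341, 209], [0.4287, 0.024])]
carousel_mid [(0.78, [333, 279], [0.616, 0.0943])]
guide_mouth [(0.84, [266, 223], [0.6147, -0.0553])]
```

View pics/w7.png

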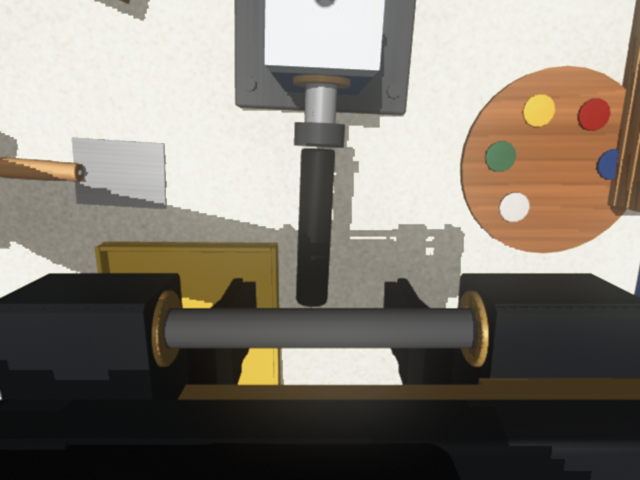

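Both bottles stand in wells. The handle runs from (318,148) to its free end at (312,300). That puts its mid at about (0.609, -0.191) and the mixer's yaw at about -0.047 rad. I'll align the tool with it and grip.

>>> drive_tool(moves=[[[0.004,-0.003,0.02,0,0,0.047,0.6],[0,0,0.03,0,0,0,0.6],[0,0,0.03,0,0,0,0.6],[0,0,0.028,0,0,0,0.6],[0,0,0,0,0,0,0.6],[0,0,0,0,0,0,0],[0,0,0,0,0,0,0],[0,0,0,0,0,0,0],[0,0,0,0,0,0,0],[0,0,0,0,0,0,0]]], squeeze=30)

```text
time: 15.85
ee_pos: [0.6085, -0.195, 0.1561]
eef_rot: [0.724, 0.69, 0.0, 0.0]
ft_force: [-6.5, 0.6, 0.9]
width: 0.0201
grip_force: 2.7
```

>>> drive_tool(moves=[[[0,0,0,0,0,0,0],[0.0,0.0185,0.0029,0,0,0,0],[0,0.0167,0.0085,0,0,0,0],[0,0.0133,0.0133,0,0,0,0],[0,0.0085,0.0167,0,0,0,0],[0,0.0029,0.0185,0,0,0,0],[0,0,0,0,0,0,0]]])

```text
time: 16.55
ee_pos: [0.6675, -0.1978, 0.0919]
eef_rot: [0.724, 0.69, -0.001, -0.001]
ft_force: [2.4, -1.7, -2.9]
width: 0.0191
grip_force: 30.0
```

>>> drive_tool(moves=[[[0,-0.0029,0.0185,0,0,0,0],[0,-0.0085,0.0167,0,0,0,0],[0,-0.0133,0.0133,0,0,0,0],[0,-0.0167,0.0085,0,0,0,0],[0,-0.0185,0.0029,0,0,0,0],[0,-0.0185,-0.0029,0,0,0,0],[0,-0.0167,-0.0085,0,0,0,0],[0,-0.0133,-0.0133,0,0,0,0],[0,-0.0085,-0.0167,0,0,0,0],[0,-0.0029,-0.0185,0,0,0,0]]])

```text
time: 17.55
ee_pos: [0.5476, -0.192, 0.0958]
eef_rot: [0.724, 0.69, 0.0, -0.0]
ft_force: [6.9, -1.4, -6.0]
width: 0.0194
grip_force: 30.0
```

>>> drive_tool(moves=[[[0,0.0029,-0.0185,0,0,0,0],[0,0.0085,-0.0167,0,0,0,0],[0,0.0133,-0.0133,0,0,0,0],[0,0.0167,-0.0085,0,0,0,0],[0,0.0185,-0.0029,0,0,0,0],[0,0,0,0,0,0,0],[0,0,0,0,0,0,0]]])

```text
time: 18.25
ee_pos: [0.6094, -0.195, 0.1561]
eef_rot: [0.723, 0.69, 0.001, 0.001]
ft_force: [2.2, -1.1, 1.0]
width: 0.0191
grip_force: 30.0
```

```bash
python3 look.py side s8.png bottle_blue_mid:.095 bottle_green_mid:.095; python3 look.py scene - bottle_blue_mid:.095  bottle_green_mid:.095
```

```text
[ 0.6094 -0.195   0.1561] [0.723 0.69  0.001 0.001] F [ 2.2 -1.1  1. ] w 0.0191 t 18.2
bottle_blue_mid [(0.59, [288, 287], [0.5808, 0.1427])]
bottle_green_mid [(0.9, [237, 280], [0.6765, 0.143]), (0.69, [272, 411], [0.5228, 0.3866]), (0.66, [224, 364], [0.6159, 0.3286])]
[ 0.6085 -0.195   0.156 ] [0.724 0.69  0.    0.001] F [ 2.9 -1.5  2.3] w 0.0192 t 18.4
bottle_blue_mid []
bottle_green_mid [(0.97, [472, 307], [0.5692, 0.3593]), (0.93, [345, 300], [0.6632, 0.142]), (0.82, [410, 338], [0.6893, 0.2798])]
```

View pics/s8.png

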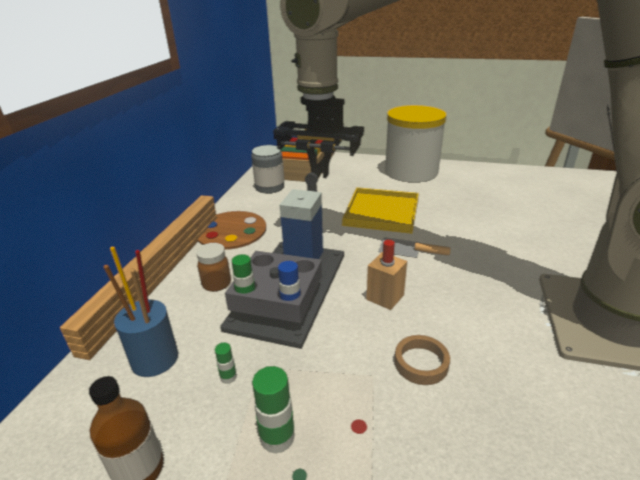

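One full turn is done. The handle is back on top, and both bottles stand in their wells at (243,272) and (289,280). Two more turns.

>>> drive_tool(moves=[[[0,0.0185,0.0029,0,0,0,0],[0,0.0167,0.0085,0,0,0,0],[0,0.0133,0.0133,0,0,0,0],[0,0.0085,0.0167,0,0,0,0],[0,0.0029,0.0185,0,0,0,0],[0,-0.0029,0.0185,0,0,0,0],[0,-0.0085,0.0167,0,0,0,0],[0,-0.0133,0.0133,0,0,0,0],[0,-0.0167,0.0085,0,0,0,0],[0,-0.0185,0.0029,0,0,0,0]]])

```text
time: 19.55
ee_pos: [0.6083, -0.1949, 0.0356]
eef_rot: [0.724, 0.69, 0.001, 0.001]
ft_force: [3.7, -0.7, 9.6]
width: 0.0194
grip_force: 30.1
```

>>> drive_tool(moves=[[[0,-0.0185,-0.0029,0,0,0,0],[0,-0.0167,-0.0085,0,0,0,0],[0,-0.0133,-0.0133,0,0,0,0],[0,-0.0085,-0.0167,0,0,0,0],[0,-0.0029,-0.0185,0,0,0,0],[0,0.0029,-0.0185,0,0,0,0],[0,0.0085,-0.0167,0,0,0,0],[0,0.0133,-0.0133,0,0,0,0],[0,0.0167,-0.0085,0,0,0,0],[0,0.0185,-0.0029,0,0,0,0]]])

```text
time: 20.55
ee_pos: [0.6077, -0.195, 0.1561]
eef_rot: [0.724, 0.69, -0.0, -0.001]
ft_force: [-2.6, 0.3, 1.3]
width: 0.0187
grip_force: 30.0
```

>>> drive_tool(moves=[[[0,0.0185,0.0029,0,0,0,0],[0,0.0167,0.0085,0,0,0,0],[0,0.0133,0.0133,0,0,0,0],[0,0.0085,0.0167,0,0,0,0],[0,0.0029,0.0185,0,0,0,0],[0,-0.0029,0.0185,0,0,0,0],[0,-0.0085,0.0167,0,0,0,0],[0,-0.0133,0.0133,0,0,0,0],[0,-0.0167,0.0085,0,0,0,0],[0,-0.0185,0.0029,0,0,0,0]]])

```text
time: 21.55
ee_pos: [0.6083, -0.1949, 0.0356]
eef_rot: [0.724, 0.69, 0.001, 0.001]
ft_force: [3.0, -0.5, 11.0]
width: 0.0193
grip_force: 30.1
```

>>> drive_tool(moves=[[[0,-0.0185,-0.0029,0,0,0,0],[0,-0.0167,-0.0085,0,0,0,0],[0,-0.0133,-0.0133,0,0,0,0],[0,-0.0085,-0.0167,0,0,0,0],[0,-0.0029,-0.0185,0,0,0,0],[0,0.0029,-0.0185,0,0,0,0],[0,0.0085,-0.0167,0,0,0,0],[0,0.0133,-0.0133,0,0,0,0],[0,0.0167,-0.0085,0,0,0,0],[0,0.0185,-0.0029,0,0,0,0]]])

```text
time: 22.55
ee_pos: [0.6077, -0.1949, 0.156]
eef_rot: [0.724, 0.69, -0.0, -0.0]
ft_force: [-3.3, 0.7, 2.2]
width: 0.0188
grip_force: 30.0
```

>>> drive_tool(moves=[[[0,0,0,0,0,0,0],[0,0,0,0,0,0,0],[0,0,0,0,0,0,0]]])

```text
time: 22.85
ee_pos: [0.6091, -0.195, 0.1558]
eef_rot: [0.724, 0.69, 0.001, 0.001]
ft_force: [2.9, -1.7, 5.8]
width: 0.0192
grip_force: 30.0
```

>>> drive_tool(moves=[[[0,0,0,0,0,0,0.6],[0,0,0,0,0,0,0.6],[0,0,-0.04,0,0,0,0.6],[0,0,-0.05,0,0,0,0.6],[0,0,-0.05,0,0,0,0.6],[0.045,0.002,0,0,0,0,0.6],[0.045,0.002,0,0,0,0,0.6],[0,0,0,0,0,0,0.6],[0,0,0,0,0,0,0.6],[0,0,0,0,0,0,0.6]]])

```text
time: 23.85
ee_pos: [0.6161, -0.1064, 0.2948]
eef_rot: [0.724, 0.69, -0.001, -0.0]
ft_force: [-0.6, -0.8, -0.1]
width: 0.0522
grip_force: 0.0
```

```bash
python3 look.py wrist w9.png guide_mouth:.1655 handle_mid:.175; python3 look.py wrist - guide_mouth:.1655;  python3 look.py side s9.png guide_mouth:.1655 pin_collar:.085 pin_grip:.113;  python3 look.py scene c9.png guide_mouth:.1655 pin_collar:.085 pin_grip:.113
```

```text
[ 0.6161 -0.1064  0.2948] [ 0.724  0.69  -0.001 -0.   ] F [-0.6 -0.8 -0.1] w 0.0522 t 23.9
guide_mouth [(0.86, [314, 163], [0.616, -0.0575])]
handle_mid [(0.73, [316, 352], [0.6104, -0.1935])]
[ 0.6163 -0.1066  0.2952] [ 0.724  0.69  -0.    -0.   ] F [ 0.3  0.2 -0.1] w 0.0519 t 24.0
guide_mouth [(0.55, [317, 162], [0.6183, -0.056])]
[ 0.6165 -0.1062  0.2954] [ 0.724  0.69  -0.    -0.   ] F [0.1 0.5 0.2] w 0.0523 t 24.1
guide_mouth [(0.67, [305, 196], [0.6069, -0.0678])]
pin_collar [(0.65, [387, 261], [0.4225, 0.0155])]
pin_grip [(0.79, [390, 250], [0.4193, 0.0159])]
[ 0.6166 -0.1054  0.2955] [0.724 0.69  0.    0.   ] F [-0.2 -0.4  0.3] w 0.0524 t 24.3
guide_mouth [(0.92, [268, 228], [0.6249, -0.0453])]
pin_collar [(0.7, [339, 213], [0.4313, 0.0208])]
pin_grip [(0.76, [341, 200], [0.4204, 0.0191])]
```

View pics/w9.png

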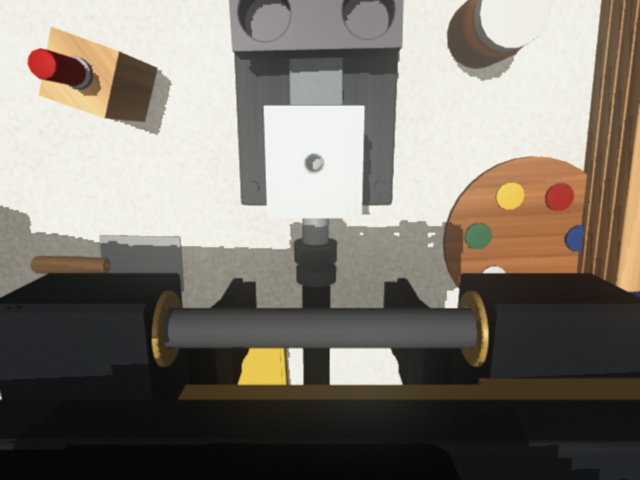

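The guide's hole shows at (314,162), which is about (0.6155, -0.057). The pin's red grip is at (45,65) and its stand at about (0.42, 0.017). Going above the pin.

>>> drive_tool(moves=[[[0.0225,-0.0403,0,0,0,0,0.6],[0.0225,-0.0403,0,0,0,0,0.6],[0.0225,-0.0403,0.02,0,0,0,0.6],[0.0225,-0.0403,0.03,0,0,0,0.6],[0.0225,-0.0403,0.04,0,0,0,0.6],[0,0,0,0,0,0,0.6],[0,0,0,0,0,0,0.6],[0,0,0,0,0,0,0.6]]])

```text
time: 25.3
ee_pos: [0.4332, 0.0095, 0.2171]
eef_rot: [0.724, 0.69, 0.001, 0.001]
ft_force: [0.2, -0.3, 1.5]
width: 0.0524
grip_force: 0.0
```

```bash
python3 look.py wrist w10.png pin_grip:.113 pin_collar:.085; python3 look.py wrist - pin_grip:.113 pin_collar:.085
python3 - <<'E'
from h import *
print([(o['conf'],np.round(o['bbox'])) for o in r.find_in('wrist','pin_grip')])
im=cv2.cvtColor(cv2.imread('pics/w10.png'),cv2.COLOR_BGR2HSV); m=((im[...,0]<8)|(im[...,0]>172))&(im[...,1]>150)&(im[...,2]>60)
n,l,s,c=cv2.connectedComponentsWithStats(m.astype(np.uint8)); print([(s[i].tolist(),c[i].round(1)) for i in range(1,n) if s[i,4]>150])
E
```

```text
[0.4332 0.0095 0.2171] [0.724 0.69  0.001 0.001] F [ 0.2 -0.3  1.5] w 0.0524 t 25.3
pin_grip [(0.56, [300, 230], [0.4222, 0.0188]), (0.51, [519, 26], [0.5551, 0.132]), (0.27, [615, 145], [0.6184, 0.0622])]
pin_collar [(0.62, [307, 220], [0.426, 0.02])]
[0.433  0.0095 0.2166] [0.724 0.69  0.001 0.001] F [0.1 0.4 0.2] w 0.0523 t 25.4
pin_grip [(0.81, [304, 226], [0.4245, 0.0214]), (0.63, [548, 9], [0.5696, 0.1401])]
pin_collar [(0.93, [302, 222], [0.4217, 0.0186])]
[(0.78, array([284., 200., 320., 256.])), (0.42, array([427.,   2., 639., 309.]))]
[([284, 216, 34, 33, 600], array([302.8, 228.7]))]
```

>>> drive_tool(moves=[[[0.0095,-0.0105,0.02,0,0,0,0.6],[0,0,0.025,0,0,0,0.6],[0,0,0.012,0,0,0,0.6],[0,0,0,0,0,0,0.6],[0,0,0,0,0,0,0.6],[0,0,0,0,0,0,0.6]]])

```text
time: 26.25
ee_pos: [0.4223, 0.0198, 0.1597]
eef_rot: [0.724, 0.69, 0.001, 0.0]
ft_force: [0.0, -0.1, -0.2]
width: 0.0518
grip_force: 0.0
```

```bash
python3 look.py wrist w11.png pin_grip:.113 pin_collar:.085;  python3 - <<'E'
from h import *
im=cv2.cvtColor(cv2.imread('pics/w11.png'),cv2.COLOR_BGR2HSV); m=((im[...,0]<8)|(im[...,0]>172))&(im[...,1]>150)&(im[...,2]>60)
n,l,s,c=cv2.connectedComponentsWithStats(m.astype(np.uint8)); print([(s[i].tolist(),c[i].round(1),atz('wrist',c[i],.130)) for i in range(1,n) if s[i,4]>150])
E
```

```text
[0.4223 0.0198 0.1597] [0.724 0.69  0.001 0.   ] F [ 0.  -0.1 -0.2] w 0.0518 t 26.2
pin_grip [(0.66, [318, 266], [0.4229, 0.0221]), (0.26, [563, 168], [0.5444, 0.066])]
pin_collar [(0.7, [322, 253], [0.425, 0.0211]), (0.39, [563, 286], [0.5661, -0.0056])]
[([298, 257, 44, 43, 1421], array([319.8, 278.4]), array([0.42338965, 0.02108882, 0.13      ]))]
```

View pics/w11.png

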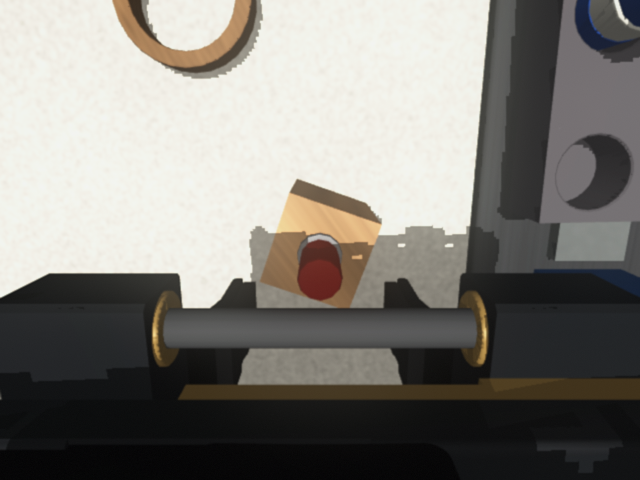

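The pin's top is centred between the fingers at (320,282). Descending and gripping.

>>> drive_tool(moves=[[[0,0.0008,0.025,0,0,0,0.6],[0,0,0.025,0,0,0,0.6],[0,0,0.0157,0,0,0,0.6],[0,0,0,0,0,0,0.6],[0,0,0,0,0,0,0],[0,0,0,0,0,0,0],[0,0,0,0,0,0,0],[0,0,0,0,0,0,0],[0,0,0,0,0,0,0],[0,0,0,0,0,0,0]]], squeeze=30)

```text
time: 27.4
ee_pos: [0.4226, 0.0198, 0.0933]
eef_rot: [0.724, 0.69, 0.0, 0.0]
ft_force: [-1.4, -0.5, 3.8]
width: 0.0211
grip_force: 30.0
```

>>> drive_tool(moves=[[[0,0,-0.035,0,0,0,0],[0,0,-0.047,0,0,0,0],[0,0,-0.047,0,0,0,0],[0,0,-0.048,0,0,0,0],[-0.0135,0.0393,0,0,0,0,0],[-0.0135,0.0393,0,0,0,0,0],[-0.0135,0.0393,0,0,0,0,0],[-0.0135,0.0393,0,0,0,0,0],[-0.0135,0.0393,0,0,0,0,0],[0,0,0,0,0,0,0]]])

```text
time: 28.4
ee_pos: [0.6178, -0.0595, 0.2666]
eef_rot: [0.724, 0.689, -0.002, -0.001]
ft_force: [-1.5, -0.2, -1.9]
width: 0.021
grip_force: 30.0
```

>>> drive_tool(moves=[[[0,0,0,0,0,0,0],[0,0,0,0,0,0,0]]])

```text
time: 28.6
ee_pos: [0.6149, -0.0563, 0.27]
eef_rot: [0.723, 0.691, 0.0, -0.0]
ft_force: [-0.1, 0.2, -1.3]
width: 0.0213
grip_force: 30.0
```

```bash
python3 look.py wrist w12.png guide_mouth:.1655 pin_collar:.26
python3 - <<'E'
from h import *
a=cv2.imread('pics/w12.png')[150:390,200:440]; cv2.imwrite('pics/w12c.png',cv2.resize(a,None,fx=2.5,fy=2.5))
p=r.read_state()["ee_pos"]
print("proj",[proj('wrist',x).round(1) for x in ([.6155,-.057,.1655],[p[0],p[1],p[2]-.0903],[p[0],p[1],.1655])])
E
```

```text
[ 0.6149 -0.0563  0.27  ] [ 0.723  0.691  0.    -0.   ] F [-0.1  0.2 -1.3] w 0.0213 t 28.6
guide_mouth [(0.87, [323, 245], [0.6183, -0.0579])]
pin_collar [(0.79, [320, 299], [0.6163, -0.058]), (0.27, [484, 87], [0.6833, 0.0256])]
proj [array([318.6, 243.5]), array([317.6, 248.4]), array([317.7, 242.5])]
```

View pics/w12c.png

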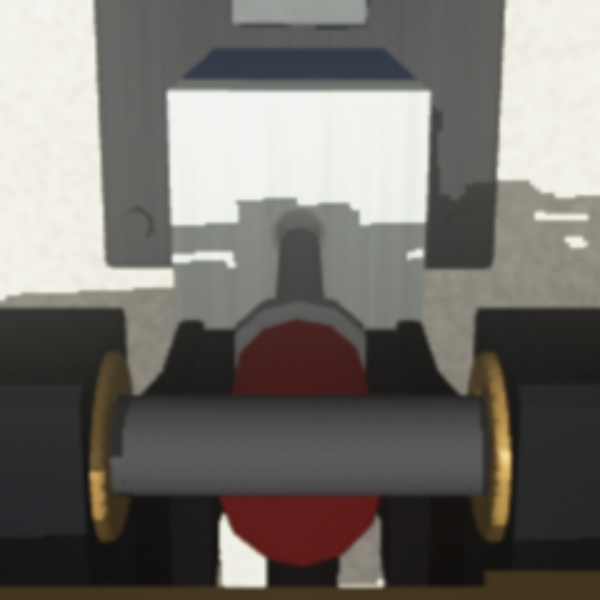

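The pin's tip at crop (300,230) sits just over the hole, whose rim is at crop (276–323, 210). It is aligned across and close along the shaft. I'll lower it slowly and watch the force.

>>> drive_tool(moves=[[[-0.0005,0,0.006,0,0,0,0],[0,0,0.005,0,0,0,0],[0,0,0.003,0,0,0,0],[0,0,0.002,0,0,0,0],[0,0,0.002,0,0,0,0],[0,0,0.002,0,0,0,0],[0,0,0,0,0,0,0]]])

```text
time: 29.45
ee_pos: [0.6153, -0.0574, 0.2496]
eef_rot: [0.724, 0.69, -0.0, -0.0]
ft_force: [-0.4, -0.1, -1.2]
width: 0.0213
grip_force: 30.0
```

The tip is 6 mm below the mouth with no force, so it is in. I'll carry on down towards the shaft.

>>> drive_tool(moves=[[[0,0,0.004,0,0,0,0],[0,0,0.004,0,0,0,0],[0,0,0.004,0,0,0,0],[0,0,0.004,0,0,0,0],[0,0,0.003,0,0,0,0],[0,0,0,0,0,0,0]]])

```text
time: 30.05
ee_pos: [0.6153, -0.0573, 0.2303]
eef_rot: [0.724, 0.69, -0.0, -0.0]
ft_force: [-0.3, -1.0, -1.9]
width: 0.021
grip_force: 30.0
```

>>> drive_tool(moves=[[[0,0,0,0,0,0,0.6],[0,0,0,0,0,0,0.6],[0,0,0,0,0,0,0.6],[0,0,-0.035,0,0,0,0.6],[0,0,-0.045,0,0,0,0.6],[-0.046,0,0,0,0,0,0.6],[-0.046,0,0,0,0,0,0.6],[-0.046,0,0,0,0,0,0.6],[0,0,0,0,0,0,0.6],[0,0,0,0,0,0,0.6]]])

```text
time: 31.05
ee_pos: [0.6088, -0.1964, 0.311]
eef_rot: [0.724, 0.689, 0.0, 0.0]
ft_force: [0.6, 0.6, 0.5]
width: 0.0525
grip_force: 0.0
```

```bash
cat > pin.py <<'E'
from h import *
# pin collar height: fit along vertical line over guide, from each fixed camera
s=r.read_state(); print(s["ee_pos"].round(4),"F",s["ft_force"].round(1),round(s["time"],1))
for c in("side","scene"):
    r.camera(c)
    for q,o in(("pin_collar",0),("pin_grip",.028)):
        for d in r.place_of(c,q)[:2]:
            zs=np.linspace(.12,.3,181); e=[np.linalg.norm(proj(c,[.6155,-.057,z])-d["at"]) for z in zs]; i=int(np.argmin(e))
            if e[i]<20: print(c,q,round(d["conf"],2),np.round(d["at"]),"collar z",round(zs[i]-o,3),"err px",round(e[i],1))
E
python3 pin.py; python3 look.py wrist - handle_mid:.175
```

```text
[ 0.6088 -0.1964  0.311 ] F [0.6 0.6 0.5] 31.1
side pin_collar 0.68 [297. 174.] collar z 0.22 err px 0.9
side pin_grip 0.82 [299. 160.] collar z 0.221 err px 1.6
scene pin_collar 0.86 [265. 201.] collar z 0.221 err px 1.2
scene pin_grip 0.71 [261. 194.] collar z 0.213 err px 2.2
[ 0.6093 -0.1939  0.3111] [0.723 0.691 0.    0.   ] F [ 0.6  0.  -0.6] w 0.0522 t 31.4
handle_mid [(0.62, [316, 230], [0.6081, -0.1929])]
```

The pin stands in the guide with its collar at 0.220 m, resting on the shaft. Back to the handle.

>>> drive_tool(moves=[[[-0.001,-0.0005,0.04,0,0,0,0.6],[0,0,0.045,0,0,0,0.6],[0,0,0.04,0,0,0,0.6],[0,0,0.03,0,0,0,0.6],[0,0,0,0,0,0,0.6],[0,0,0,0,0,0,0],[0,0,0,0,0,0,0],[0,0,0,0,0,0,0],[0,0,0,0,0,0,0],[0,0,0,0,0,0,0]]])

```text
time: 32.45
ee_pos: [0.6087, -0.1963, 0.1567]
eef_rot: [0.724, 0.69, 0.0, 0.001]
ft_force: [2.5, -0.5, -1.5]
width: 0.0202
grip_force: 1.6
```

>>> drive_tool(moves=[[[0,0,0,0,0,0,0],[0,0.006,0.0003,0,0,0,0],[0,0.0059,0.0009,0,0,0,0],[0,0.0058,0.0015,0,0,0,0],[0,0.0056,0.0021,0,0,0,0],[0,0.0054,0.0026,0,0,0,0],[0,0.0051,0.0031,0,0,0,0],[0,0.0016,0.0011,0,0,0,0],[0,0.0015,0.0011,0,0,0,0],[0,0,0,0,0,0,0]]])

```text
time: 33.45
ee_pos: [0.6456, -0.1981, 0.1431]
eef_rot: [0.724, 0.69, 0.0, 0.0]
ft_force: [3.2, -1.4, 1.0]
width: 0.0188
grip_force: 30.0
```

```bash
python3 pin.py
```

```text
[ 0.6456 -0.1981  0.1431] F [ 3.2 -1.4  1. ] 33.5
side pin_collar 0.63 [300. 174.] collar z 0.219 err px 1.6
side pin_grip 0.62 [304. 160.] collar z 0.219 err px 6.6
scene pin_collar 0.88 [266. 201.] collar z 0.223 err px 2.4
scene pin_grip 0.7 [267. 190.] collar z 0.219 err px 3.7
scene pin_grip 0.49 [265. 202.] collar z 0.193 err px 0.8
```

>>> drive_tool(moves=[[[0,0.0014,0.0011,0,0,0,0],[0,0.0014,0.0012,0,0,0,0],[0,0.0013,0.0012,0,0,0,0],[0,0.0013,0.0013,0,0,0,0],[0,0.0012,0.0013,0,0,0,0],[0,0.0012,0.0013,0,0,0,0],[0,0,0,0,0,0,0]]])

```text
time: 34.45
ee_pos: [0.6533, -0.1984, 0.1356]
eef_rot: [0.724, 0.69, 0.0, 0.0]
ft_force: [2.6, -2.8, 2.0]
width: 0.0191
grip_force: 30.0
```

>>> drive_tool(moves=[[[0,0.0012,0.0014,0,0,0,0],[0,0.0011,0.0014,0,0,0,0],[0,0.0011,0.0014,0,0,0,0],[0,0.001,0.0015,0,0,0,0],[0,0.001,0.0015,0,0,0,0],[0,0.001,0.0015,0,0,0,0],[0,0,0,0,0,0,0]]])

```text
time: 35.15
ee_pos: [0.6596, -0.1987, 0.1267]
eef_rot: [0.724, 0.69, -0.0, 0.0]
ft_force: [3.0, -3.6, -0.0]
width: 0.0189
grip_force: 30.0
```

```bash
python3 pin.py
```

```text
[ 0.6596 -0.1987  0.1267] F [ 3.  -3.6 -0. ] 35.1
side pin_collar 0.8 [303. 190.] collar z 0.184 err px 4.1
side pin_grip 0.88 [298. 179.] collar z 0.181 err px 0.1
scene pin_collar 0.63 [265. 217.] collar z 0.183 err px 0.1
scene pin_grip 0.77 [266. 206.] collar z 0.183 err px 1.9
```

The pin has dropped: its collar is at about 0.183 m, so it has entered the cross-hole at about 1.0 rad. I'll release the handle and go to push the pin home.

>>> drive_tool(moves=[[[0,0,0,0,0,0,0.6],[0,0,0,0,0,0,0.6],[0,0,0,0,0,0,0.6],[0,0,-0.045,0,0,0,0.6],[0,0,-0.045,0,0,0,0.6],[0,0,-0.045,0,0,0,0.6],[0,0,-0.04,0,0,0,0.6],[0,0,0,0,0,0,0.6]]])

```text
time: 36.25
ee_pos: [0.6611, -0.1986, 0.309]
eef_rot: [0.723, 0.69, 0.003, 0.004]
ft_force: [-0.0, -0.4, 1.2]
width: 0.052
grip_force: 0.0
```

```bash
python3 pin.py
```

```text
[ 0.6611 -0.1986  0.309 ] F [-0.  -0.4  1.2] 36.2
side pin_collar 0.75 [302. 190.] collar z 0.184 err px 3.3
side pin_grip 0.85 [302. 178.] collar z 0.183 err px 3.3
scene pin_collar 0.58 [263. 214.] collar z 0.192 err px 1.5
scene pin_grip 0.71 [264. 206.] collar z 0.182 err px 0.1
```

>>> drive_tool(moves=[[[0.046,-0.0175,0,0,0,0,0.6],[0.046,-0.0175,0,0,0,0,0.6],[0.047,-0.0175,0,0,0,0,0.6],[0,0,0,0,0,0,0.6],[0,0,0,0,0,0,0.6]]])

```text
time: 37.05
ee_pos: [0.6131, -0.056, 0.3016]
eef_rot: [0.723, 0.691, -0.0, -0.0]
ft_force: [-0.1, -1.4, -1.3]
width: 0.0522
grip_force: 0.0
```

```bash
python3 look.py wrist w13.png pin_grip:.211 pin_collar:.183
```

```text
[ 0.6131 -0.056   0.3016] [ 0.723  0.691 -0.    -0.   ] F [-0.1 -1.4 -1.3] w 0.0522 t 37.0
pin_grip [(0.64, [318, 248], [0.6138, -0.0588])]
pin_collar [(0.6, [323, 242], [0.6167, -0.0619])]
```

View pics/w13.png

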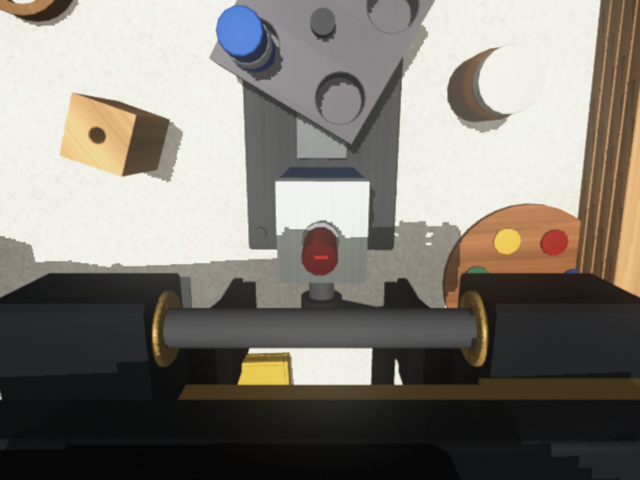

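The pin at (320,250) stands upright between the fingers. The carousel has turned about 1 rad, and blue is at (243,35). I'll go down, grip and push.

>>> drive_tool(moves=[[[-0.001,0.002,0.035,0,0,0,0.6],[0,0,0.04,0,0,0,0.6],[0,0,0.034,0,0,0,0.6],[0,0,0,0,0,0,0.6],[0,0,0,0,0,0,0],[0,0,0,0,0,0,0],[0,0,0,0,0,0,0],[0,0,0,0,0,0,0],[0,0,0,0,0,0,0],[0,0,0,0,0,0,0]]])

```text
time: 38.2
ee_pos: [0.6155, -0.0585, 0.1935]
eef_rot: [0.724, 0.69, 0.0, 0.0]
ft_force: [-1.3, -0.2, 1.0]
width: 0.0214
grip_force: 30.0
```

>>> drive_tool(moves=[[[0,0,0.004,0,0,0,0],[0,0,0.004,0,0,0,0],[0,0,0.003,0,0,0,0],[0,0,0,0,0,0,0]]])

```text
time: 38.6
ee_pos: [0.6153, -0.0584, 0.1811]
eef_rot: [0.723, 0.69, -0.0, -0.0]
ft_force: [-0.3, 0.6, -4.0]
width: 0.0211
grip_force: 29.9
```

```bash
python3 pin.py
```

```text
[ 0.6153 -0.0584  0.1811] F [-0.3  0.6 -4. ] 38.6
side pin_collar 0.67 [297. 197.] collar z 0.169 err px 2.8
side pin_grip 0.76 [298. 184.] collar z 0.17 err px 0.3
side pin_grip 0.7 [302. 197.] collar z 0.14 err px 2.9
scene pin_collar 0.69 [263. 221.] collar z 0.171 err px 2.1
scene pin_grip 0.68 [264. 213.] collar z 0.165 err px 0.9
```

Moving freely. I'll push the rest until it seats.

>>> drive_tool(moves=[[[0,0,0.003,0,0,0,0],[0,0,0.002,0,0,0,0],[0,0,0.001,0,0,0,0],[0,0,0,0,0,0,0]]])

```text
time: 39.3
ee_pos: [0.6157, -0.0584, 0.1792]
eef_rot: [0.724, 0.69, 0.001, 0.001]
ft_force: [-11.2, 0.8, 19.9]
width: 0.021
grip_force: 30.0
```

>>> drive_tool(moves=[[[0,0,0,0,0,0,0.6],[0,0,0,0,0,0,0.6],[0,0,0,0,0,0,0.6],[0,0,-0.045,0,0,0,0.6],[0,0,-0.045,0,0,0,0.6],[0,0,0,0,0,0,0.6]]])

```text
time: 39.9
ee_pos: [0.6182, -0.0586, 0.2729]
eef_rot: [0.724, 0.69, 0.004, 0.004]
ft_force: [-0.3, 0.6, -0.2]
width: 0.0511
grip_force: 0.0
```

```bash
python3 pin.py; python3 look.py side s14.png; python3 -c "
from h import *
a=cv2.imread('pics/s14.png')[150:310,210:360]; cv2.imwrite('pics/s14c.png',cv2.resize(a,None,fx=3.7,fy=3.7,interpolation=cv2.INTER_CUBIC))"
```

```text
[ 0.6182 -0.0586  0.2729] F [-0.3  0.6 -0.2] 39.9
side pin_collar 0.5 [299. 197.] collar z 0.168 err px 0.4
side pin_grip 0.62 [300. 188.] collar z 0.16 err px 0.5
scene pin_collar 0.5 [265. 224.] collar z 0.165 err px 0.5
scene pin_grip 0.76 [264. 213.] collar z 0.164 err px 0.6
[ 0.615  -0.0585  0.2646] [ 0.724  0.69  -0.001 -0.001] F [ 0.  -1.1  0.4] w 0.0522 t 40.2
```

View pics/s14c.png

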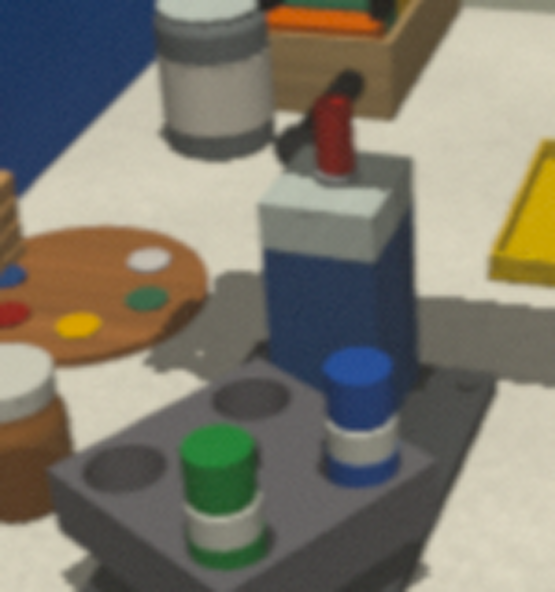

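The crop shows the pin's collar seated on the housing top at (336,175). Green is at (220,495) and blue at (360,415), both upright in wells. Now fetch blue, predicted at about (0.565, 0.088).

>>> drive_tool(moves=[[[0.036,-0.014,0,0,0,0,0.6],[0.036,-0.014,0,0,0,0,0.6],[0.036,-0.014,0,0,0,0,0.6],[0.036,-0.014,0.02,0,0,0,0.6],[0,0,0.02,0,0,0,0.6],[0,0,0,0,0,0,0.6],[0,0,0,0,0,0,0.6]]])

```text
time: 40.95
ee_pos: [0.5664, 0.087, 0.2261]
eef_rot: [0.724, 0.69, -0.001, -0.0]
ft_force: [0.3, 0.3, 0.7]
width: 0.052
grip_force: 0.0
```

```bash
cat > bot.py <<'E'
from h import *
HU=dict(blue=(105,125),green=(50,80))
print(r.read_state()["ee_pos"].round(4)); snap("wrist",sys.argv[1])
for c in("blue","green"):
    print(c,[(round(o["conf"],2),np.round(o["at"]),atz("wrist",o["at"],.095)[:2].round(4)) for o in r.place_of("wrist",f"bottle_{c}_mid")[:3]])
for k in("side","scene"):
    r.camera(k)
    for c in("blue","green"):
        print(k,c,[(round(o["conf"],2),atz(k,o["at"],.095)[:2].round(4)) for o in r.place_of(k,f"bottle_{c}_mid")[:3]])
E
python3 bot.py w15.png
```

```text
[0.5664 0.087  0.2261]
blue [(0.75, array([316., 239.]), array([0.5656, 0.0831]))]
green []
side blue [(0.84, array([0.5656, 0.0878])), (0.37, array([ 0.3748, -0.0204]))]
side green [(0.85, array([0.6179, 0.3292])), (0.72, array([0.5225, 0.3849])), (0.62, array([0.6116, 0.1601]))]
scene blue []
scene green [(0.94, array([0.6095, 0.1626])), (0.84, array([0.6956, 0.28  ])), (0.59, array([0.5678, 0.364 ]))]
```

View pics/w15.png

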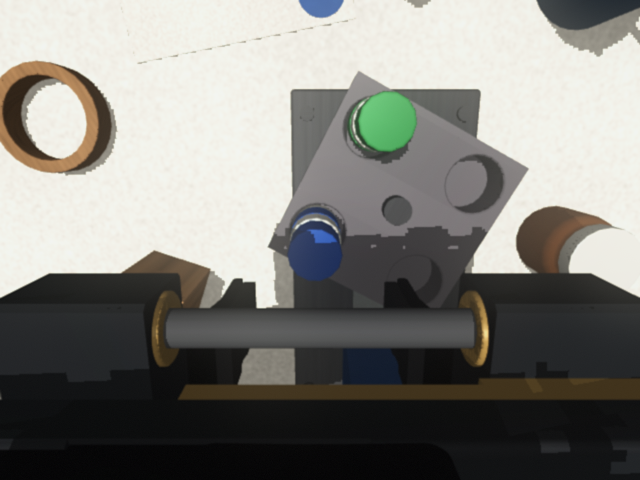

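The blue cap is centred under the gripper at (315,251), and green is at (386,122). Descending on blue.

>>> drive_tool(moves=[[[0,-0.0005,0.03,0,0,0,0.6],[0,0,0.03,0,0,0,0.6],[0,0,0.03,0,0,0,0.6],[0,0,0.024,0,0,0,0.6],[0,0,0,0,0,0,0.6],[0,0,0,0,0,0,0.2],[0,0,0,0,0,0,0.2],[0,0,0,0,0,0,0.2],[0,0,0,0,0,0,0.2]]], squeeze=20)

```text
time: 42.3
ee_pos: [0.5666, 0.0882, 0.1135]
eef_rot: [0.724, 0.69, 0.001, 0.001]
ft_force: [-0.8, -0.5, 5.2]
width: 0.0338
grip_force: 19.6
```

>>> drive_tool(moves=[[[0,0,-0.01,0,0,0,0.2],[0,0,-0.02,0,0,0,0.2],[0,0,-0.03,0,0,0,0.2],[0,0,-0.04,0,0,0,0.2],[0,0,-0.04,0,0,0,0.2],[0,0,-0.01,0,0,0,0.2],[0,0,0,0,0,0,0.2]]])

```text
time: 43.0
ee_pos: [0.5666, 0.0882, 0.2644]
eef_rot: [0.724, 0.69, 0.002, 0.001]
ft_force: [-0.7, 1.1, -2.2]
width: 0.0336
grip_force: 19.7
```

>>> drive_tool(moves=[[[-0.042,-0.006,0,0,0,0,0.2],[-0.042,-0.006,0,0,0,0,0.2],[-0.042,-0.006,0,0,0,0,0.2],[-0.042,-0.006,0,0,0,0,0.2],[-0.042,-0.006,0,0,0,0,0.2],[-0.042,-0.006,0,0,0,0,0.2],[-0.042,-0.006,0,0,0,0,0.2],[-0.042,-0.006,0,0,0,0,0.2],[-0.042,-0.006,0,0,0,0,0.2],[-0.042,-0.006,0,0,0,0,0.2]]])

```text
time: 44.0
ee_pos: [0.4849, -0.3299, 0.2602]
eef_rot: [0.724, 0.69, -0.0, -0.001]
ft_force: [0.9, -0.3, -0.9]
width: 0.0335
grip_force: 19.8
```

>>> drive_tool(moves=[[[-0.042,-0.005,0.03,0,0,0,0.2],[0,0,0.03,0,0,0,0.2],[0,0,0,0,0,0,0.2],[0,0,0,0,0,0,0.2]]])

```text
time: 44.4
ee_pos: [0.4794, -0.3676, 0.2024]
eef_rot: [0.723, 0.691, -0.0, -0.001]
ft_force: [0.4, 0.1, -0.6]
width: 0.0332
grip_force: 19.8
```

```bash
python3 look.py wrist w16.png tray:0; python3 look.py side s16.png tray:0
```

```text
[ 0.4794 -0.3676  0.2024] [ 0.723  0.691 -0.    -0.001] F [ 0.4  0.1 -0.6] w 0.0332 t 44.4
tray [(0.79, [315, 178], [0.4793, -0.3356])]
[ 0.4806 -0.3681  0.2045] [0.723 0.691 0.    0.001] F [-0.8 -0.5 -0.4] w 0.0334 t 44.5
tray [(0.63, [383, 209], [0.4746, -0.348])]
```

View pics/w16.png

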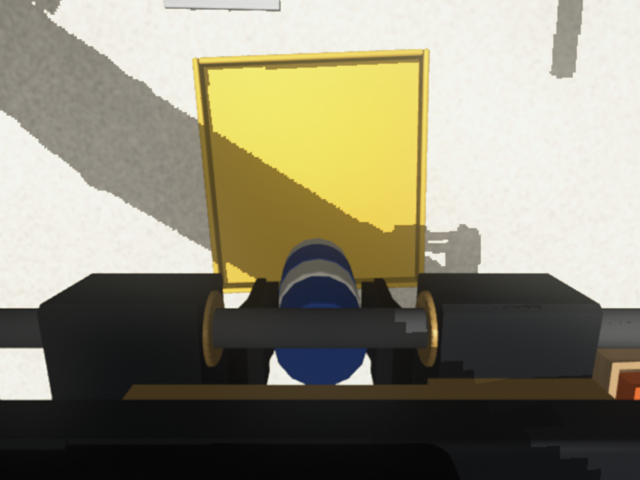

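The tray shows from (195,60) to (425,285), centred at about (0.479, -0.337). Its floor is clear, so I'll set blue down in the right half, near y -0.37.

>>> drive_tool(moves=[[[-0.002,0,0.035,0,0,0,0.2],[0,0,0.035,0,0,0,0.2],[0,0,0.035,0,0,0,0.2],[0,0,0.02,0,0,0,0.2],[0,0,0.008,0,0,0,0.2],[0,0,0,0,0,0,0.2]]])

```text
time: 45.2
ee_pos: [0.4797, -0.3707, 0.0704]
eef_rot: [0.723, 0.691, 0.0, -0.0]
ft_force: [-0.3, 0.1, -2.0]
width: 0.0336
grip_force: 19.9
```

>>> drive_tool(moves=[[[0,0,0.0015,0,0,0,0.2],[0,0,0,0,0,0,0.2],[0,0,0,0,0,0,0.6],[0,0,0,0,0,0,0.6],[0,0,0,0,0,0,0.6],[0,0,-0.03,0,0,0,0.6],[0,0,-0.05,0,0,0,0.6],[0,0,-0.05,0,0,0,0.6],[0,0,-0.05,0,0,0,0.6],[0,0,0,0,0,0,0.6]]])

```text
time: 46.2
ee_pos: [0.4817, -0.3729, 0.2569]
eef_rot: [0.724, 0.69, 0.002, 0.006]
ft_force: [-0.3, 0.4, -0.6]
width: 0.0519
grip_force: 0.0
```

>>> drive_tool(moves=[[[0.0445,0.0087,0,0,0,0,0.6],[0.0445,0.0087,0,0,0,0,0.6],[0.0445,0.0087,0,0,0,0,0.6],[0.0445,0.0087,0,0,0,0,0.6],[0.0445,0.0087,0,0,0,0,0.6],[0.0445,0.0087,0,0,0,0,0.6],[0.0445,0.0087,0,0,0,0,0.6],[0.0445,0.0087,0,0,0,0,0.6],[0.0445,0.0087,0,0,0,0,0.6],[0.0445,0.0087,0,0,0,0,0.6]]])

```text
time: 47.2
ee_pos: [0.5874, 0.0712, 0.2489]
eef_rot: [0.724, 0.69, 0.0, 0.0]
ft_force: [1.2, -0.0, 0.6]
width: 0.0518
grip_force: 0.0
```

>>> drive_tool(moves=[[[0.0445,0.0087,0,0,0,0,0.6],[0.0445,0.0087,0,0,0,0,0.6],[0,0,0.025,0,0,0,0.6],[0,0,0,0,0,0,0.6],[0,0,0,0,0,0,0.6]]])

```text
time: 47.7
ee_pos: [0.6087, 0.1562, 0.2237]
eef_rot: [0.724, 0.69, -0.001, 0.0]
ft_force: [-0.2, -0.4, 1.1]
width: 0.0523
grip_force: 0.0
```

```bash
python3 bot.py w17.png
python3 - <<'E'
from h import *
im=cv2.cvtColor(cv2.imread('pics/w17.png'),cv2.COLOR_BGR2HSV); m=(im[...,0]>50)&(im[...,0]<80)&(im[...,1]>120)
n,l,s,c=cv2.connectedComponentsWithStats(m.astype(np.uint8)); print([(s[i].tolist(),c[i].round(1),atz('wrist',c[i],.138).round(4)) for i in range(1,n) if s[i,4]>200])
print("tray blue",[atz('side',o['at'],.05)[:2] for o in r.place_of('side','bottle_blue_mid')[:1]])
E
```

```text
[0.6087 0.1562 0.2237]
blue []
green [(0.83, array([316., 228.]), array([0.6087, 0.1609])), (0.66, array([364.,  59.]), array([0.645 , 0.2698]))]
side blue [(0.85, array([ 0.4779, -0.274 ]))]
side green [(0.8, array([0.5209, 0.3859])), (0.72, array([0.6177, 0.1606])), (0.58, array([0.6109, 0.3291]))]
scene blue [(0.69, array([ 0.5212, -0.3322])), (0.6, array([0.8362, 0.0818]))]
scene green [(0.75, array([0.6123, 0.1577])), (0.73, array([0.7164, 0.1291])), (0.71, array([0.6973, 0.2867]))]
[([294, 217, 52, 53, 2088], array([320.1, 243.4]), array([0.6106, 0.1615, 0.138 ]))]
tray blue [array([ 0.48873039, -0.36659434])]
```

>>> drive_tool(moves=[[[0.003,0.001,0.03,0,0,0,0.6],[0,0,0.03,0,0,0,0.6],[0,0,0.03,0,0,0,0.6],[0,0,0.021,0,0,0,0.6],[0,0,0,0,0,0,0.6],[0,0,0,0,0,0,0.2],[0,0,0,0,0,0,0.2],[0,0,0,0,0,0,0.2],[0,0,0,0,0,0,0.2]]])

```text
time: 49.1
ee_pos: [0.6106, 0.1608, 0.1141]
eef_rot: [0.724, 0.69, 0.001, 0.0]
ft_force: [-0.1, 0.2, 3.3]
width: 0.0335
grip_force: 19.8
```

>>> drive_tool(moves=[[[0,0,-0.01,0,0,0,0.2],[0,0,-0.02,0,0,0,0.2],[0,0,-0.03,0,0,0,0.2],[0,0,-0.04,0,0,0,0.2],[0,0,-0.04,0,0,0,0.2],[0,0,-0.012,0,0,0,0.2],[0,0,0,0,0,0,0.2]]])

```text
time: 49.8
ee_pos: [0.6107, 0.1608, 0.2674]
eef_rot: [0.724, 0.69, 0.002, 0.001]
ft_force: [-1.0, -0.0, -1.9]
width: 0.0336
grip_force: 19.8
```

>>> drive_tool(moves=[[[-0.04,-0.02,0,0,0,0,0.2],[-0.042,-0.02,0,0,0,0,0.2],[-0.042,-0.02,0,0,0,0,0.2],[-0.042,-0.02,0,0,0,0,0.2],[-0.042,-0.02,0,0,0,0,0.2],[-0.042,-0.006,0,0,0,0,0.2],[-0.042,-0.006,0,0,0,0,0.2],[-0.042,0,0,0,0,0,0.2],[-0.042,0,0,0,0,0,0.2],[-0.042,0,0,0,0,0,0.2]]])

```text
time: 50.8
ee_pos: [0.4771, -0.2531, 0.2629]
eef_rot: [0.724, 0.69, -0.001, -0.001]
ft_force: [0.6, 0.1, -1.2]
width: 0.0341
grip_force: 19.9
```

>>> drive_tool(moves=[[[-0.04,0,0,0,0,0,0.2],[0,0,0,0,0,0,0.2],[0,0,0,0,0,0,0.2],[0,0,0,0,0,0,0.2]]])

```text
time: 51.2
ee_pos: [0.4764, -0.2904, 0.2635]
eef_rot: [0.723, 0.691, -0.0, -0.001]
ft_force: [-0.5, 0.5, -1.3]
width: 0.0333
grip_force: 19.9
```

```bash
python3 look.py side - bottle_blue_mid:.05; python3 look.py scene - bottle_blue_mid:.05
```

```text
[ 0.4764 -0.2904  0.2635] [ 0.723  0.691 -0.    -0.001] F [-0.5  0.5 -1.3] w 0.0333 t 51.2
bottle_blue_mid []
[ 0.4767 -0.2904  0.2642] [ 0.723  0.691  0.    -0.   ] F [ 0.5 -0.6 -1.1] w 0.0335 t 51.3
bottle_blue_mid [(0.63, [187, 185], [0.4783, -0.3741])]
```

>>> drive_tool(moves=[[[-0.003,0.001,0.045,0,0,0,0.2],[0,0,0.045,0,0,0,0.2],[0,0,0,0,0,0,0.2],[0,0,0,0,0,0,0.2]]])

```text
time: 51.8
ee_pos: [0.4775, -0.2944, 0.1756]
eef_rot: [0.723, 0.691, -0.0, -0.0]
ft_force: [0.0, 0.2, -0.6]
width: 0.0334
grip_force: 19.9
```

>>> drive_tool(moves=[[[0,0,0.035,0,0,0,0.2],[0,0,0.035,0,0,0,0.2],[0,0,0.025,0,0,0,0.2],[0,0,0.01,0,0,0,0.2],[0,0,0.001,0,0,0,0.2],[0,0,0,0,0,0,0.6],[0,0,0,0,0,0,0.6],[0,0,0,0,0,0,0.6]]])

```text
time: 52.6
ee_pos: [0.4783, -0.2952, 0.0703]
eef_rot: [0.724, 0.69, 0.001, 0.001]
ft_force: [-0.0, -0.1, 0.1]
width: 0.0484
grip_force: 0.0
```

>>> drive_tool(moves=[[[0,0,-0.03,0,0,0,0.6],[0,0,-0.05,0,0,0,0.6],[0,0,-0.05,0,0,0,0.6],[0,0,-0.05,0,0,0,0.6],[0.04,0,0,0,0,0,0.6],[0.04,0,0,0,0,0,0.6],[0.04,0,0,0,0,0,0.6],[0,0,0,0,0,0,0.6],[0,0,0,0,0,0,0.6]]])

```text
time: 53.5
ee_pos: [0.4833, -0.1744, 0.2496]
eef_rot: [0.723, 0.691, 0.0, 0.001]
ft_force: [0.9, -0.4, 0.8]
width: 0.0525
grip_force: 0.0
```

```bash
python3 look.py scene c18.png bottle_blue_mid:.05 bottle_green_mid:.05; python3 look.py side - bottle_blue_mid:.05 bottle_green_mid:.05; python3 pin.py; python3 -c "
from h import *
a=cv2.imread('pics/c18.png')[100:340,100:400]; cv2.imwrite('pics/c18c.png',cv2.resize(a,None,fx=2.5,fy=2.5,interpolation=cv2.INTER_CUBIC))"
```

```text
[ 0.4833 -0.1744  0.2496] [0.723 0.691 0.    0.001] F [ 0.9 -0.4  0.8] w 0.0525 t 53.5
bottle_blue_mid [(0.7, [185, 186], [0.4812, -0.3762]), (0.2, [202, 207], [0.5286, -0.2901])]
bottle_green_mid [(0.88, [472, 306], [0.5257, 0.3594]), (0.81, [411, 340], [0.6593, 0.278]), (0.68, [214, 196], [0.4816, -0.2885])]
[ 0.4828 -0.1762  0.249 ] [0.724 0.69  0.    0.   ] F [-0.1 -0.4 -0. ] w 0.0522 t 53.6
bottle_blue_mid [(0.76, [383, 191], [0.4786, -0.3579])]
bottle_green_mid [(0.97, [272, 410], [0.5384, 0.3548]), (0.71, [376, 200], [0.4881, -0.3033]), (0.63, [221, 365], [0.6427, 0.2957])]
[ 0.4828 -0.1758  0.2486] F [ 0.1 -0.6  0. ] 53.8
side pin_grip 0.52 [300. 187.] collar z 0.163 err px 0.9
scene pin_grip 0.83 [266. 213.] collar z 0.165 err px 1.3
```

View pics/c18c.png

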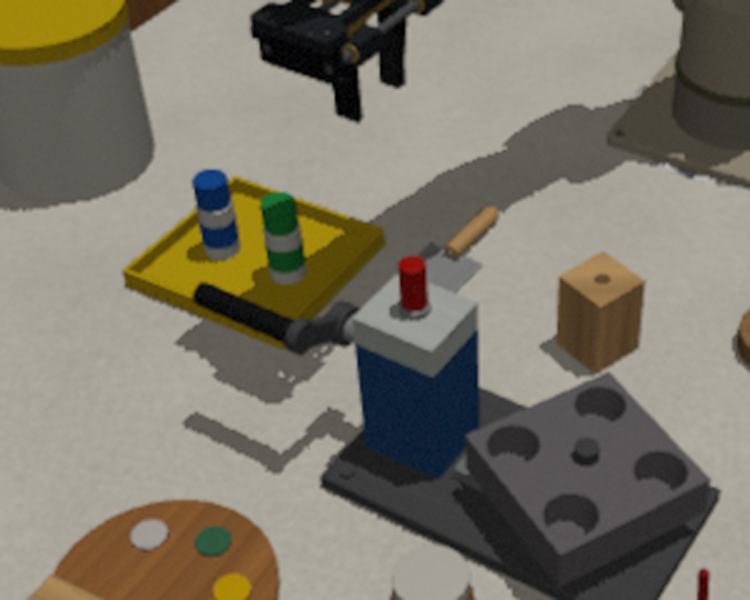

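Both bottles stand upright in the tray, at crop (217,215) and (283,240). The pin is home at (413,290), and the gripper is clear. Handing in.

```bash
python3 -c "
from bench import r
print(r.close_job())"
```

```text
the job is handed in; nothing more can be done
None
```

The job is handed in at about 54 s: the blue and middle-sized green bottles stand in the yellow tray, and the pin is home through the shaft at about 1.0 rad past three turns; hand-in returned no verdict.

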